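# Change the batch in the glue press

### The job

Change the batch in the bench glue press: wind the handwheel anticlockwise until the press is fully open, and only then draw the carrier out along its rail to the loading detent. Set the finished dark plinth upright in the wooden tray and stand all the pale new plinths upright on the carrier's green mat, fully on it; slide the carrier back in to the detent under the press and wind the handwheel down one full turn from fully open, so that the pressure plate clamps every new plinth and the red spoke is back at the brass pointer. Leave the paints, tools and figure where they are.

Things in the scene. Friction and masses are not known exactly. Their poses are not given: they have to be found in the camera images.
- press: fixed bench glue press: green foot 230 x 200 mm, two 20 mm columns 200 mm apart along x, green crosshead (240 mm along x, 60 along y, top 185 mm above the table), handwheel above it, rail bed 85 mm wide from y = -130 to +400 mm of its own frame, passing between the columns. Origin on the table under the wheel's axis; the rail runs along its own y; yaw within 5 degrees
- handwheel (a joint): angle (rad) of the handwheel about its upright axis: 0 = fully open, at its stop; grows CLOCKWISE seen from above, which lowers the pressure plate 12 mm per turn; one full turn, 6.283, is the clamped setting; it can go on to 8.2. Stays where it is left (friction 0.12 N m). The wheel itself does not rise or sink
- wheel_centre (a point): centre of the handwheel at rim height, 232 mm above the table. Rim: round steel bar 12 mm thick on a 65 mm radius; three spokes 11 mm thick 120 degrees apart, one red; hub 32 mm in diameter, top 13 mm above rim height; 41 mm free under the rim, above the crosshead. The rim can be gripped from above between two spokes, one finger inside, one outside
- red_spoke_end (a point): end of the red spoke, on the rim (radius 65 mm). At wheel angle 0, and again after one full turn, it is at the brass pointer: a post 8 mm thick, 91 mm from the wheel's axis towards the press's +x (the side away from the robot), as high as the rim
- pressure_plate: rubber-faced pressure plate, 72 mm (x) by 185 mm (y), level, on springs (3.5 N/mm, 8 mm) under the platen. Its underside is 91 mm above the table at wheel angle 0, 9 mm above plinths on the mat; it meets them at 4.7 rad and presses with about 10 N in all at one full turn. Body origin: table height under the wheel's axis when open, sinking with the plate
- carrier (a joint): travel (m) of the carrier along the press's own +y: 0 = in the detent under the press, 0.27 = in the loading detent (to the robot's left, clear of the press); stops at -0.010 and 0.280. A spring ball holds it in both detents: about 5 N to leave or enter, 1 N in between; within 3 mm of a detent it is drawn in by itself
- mat_centre (a point): centre of the green mat's top face on the carrier, 52 mm above the table; axes as those of the press. Mat 66 mm (x) by 180 mm (y), level, no rim, on a carrier plate 150 mm by 190 mm
- grip_top (a point): centre of the top of the carrier's upright black grip, a round post 20 mm in diameter and 50 mm high (top 100 mm above the table) on a tongue at the carrier's +y end, 142 mm from the mat's centre; pinch it from above or push it
- done_plinth: the finished plinth, dark stained wood with small brass plates, rigid block 40 mm (own x) by 34 mm (own y) by 30 mm high, about 50 g; origin at the centre of its underside. At the start it stands on the mat under the press, clamped
- done_tray: fixed brown wooden tray for finished plinths, open above: outside 110 mm (x) by 120 mm (y) by 16 mm high, walls and floor 4 mm; origin at the centre of its underside
- plinth1: a new plinth, two glued layers of pale plywood making one rigid block 40 mm (own x) by 34 mm (own y) by 30 mm high, about 50 g; origin at the centre of its underside, z up; two to four of these four are present in a run, standing on the table to the robot's left
- plinth2: a new plinth, two glued layers of pale plywood making one rigid block 40 mm (own x) by 34 mm (own y) by 30 mm high, about 50 g; origin at the centre of its underside, z up; two to four of these four are present in a run, standing on the table to the robot's left
- plinth3: a new plinth, two glued layers of pale plywood making one rigid block 40 mm (own x) by 34 mm (own y) by 30 mm high, about 50 g; origin at the centre of its underside, z up; two to four of these four are present in a run, standing on the table to the robot's left
- plinth4: a new plinth, two glued layers of pale plywood making one rigid block 40 mm (own x) by 34 mm (own y) by 30 mm high, about 50 g; origin at the centre of its underside, z up; two to four of these four are present in a run, standing on the table to the robot's left
- jar_white: white paint jar standing upright, 33 mm in diameter, 48 mm high; a bystander, leave it alone; origin at the centre of its underside
- jar_green: green, black-capped paint jar standing upright, 33 mm in diameter, 48 mm high; a bystander, leave it alone; origin at the centre of its underside
- jar_red: red, black-capped paint jar standing upright, 33 mm in diameter, 48 mm high; a bystander, leave it alone; origin at the centre of its underside
- jar_blue: blue, black-capped paint jar standing upright, 33 mm in diameter, 48 mm high; a bystander, leave it alone; origin at the centre of its underside
- glue_bottle: amber glue bottle with yellow cap, 38 mm in diameter, 50 mm high, upright; a bystander, leave it alone; origin at the centre of its underside
- figure: dark green miniature figure on a round foot 32 mm in diameter, 51 mm high, upright; a bystander, leave it alone; origin at the centre of its underside
- spatula: modelling spatula 150 mm long and 12 mm wide, wooden handle and steel blade, lying on the table; a bystander, leave it alone; origin near its middle, long axis x
- paint_brush: red-handled brush 155 mm long lying beyond the press; a bystander, leave it alone; origin near its middle, long axis x
Not all that is in view belongs to the job. What is shaped like the plinth3 but pink or purple is not meant.

How it is judged (in metres and radians):
On the way, in this order (a step that is already met when the one before it is completed fails the run):
1. the press is wound fully open (wheel within 0.25 rad of its stop) (value of joint handwheel below 0.25 rad), for 0.2 s.
2. the carrier is drawn out to the loading detent (within 6 mm) (value of joint carrier between 0.264 and 0.276 m), for 0.2 s.
3. the finished plinth stands in the tray and every new plinth stands on the mat (x of done_plinth in the frame of done_tray between -0.038 and 0.038 m and y of done_plinth in the frame of done_tray between -0.043 and 0.043 m and z of done_plinth in the frame of done_tray between -0.002 and 0.01 m and angle between done_plinth's own z axis and vertical below 0.15 rad and x of plinth1 in the frame of mat_centre between -0.018 and 0.018 m and y of plinth1 in the frame of mat_centre between -0.076 and 0.076 m and z of plinth1 in the frame of mat_centre between -0.004 and 0.004 m and angle between each of plinth1, plinth2, plinth3, plinth4's own z axis and vertical below 0.12 rad and x of plinth2 in the frame of mat_centre between -0.018 and 0.018 m and y of plinth2 in the frame of mat_centre between -0.076 and 0.076 m and z of plinth2 in the frame of mat_centre between -0.004 and 0.004 m and x of plinth3 in the frame of mat_centre between -0.018 and 0.018 m and y of plinth3 in the frame of mat_centre between -0.076 and 0.076 m and z of plinth3 in the frame of mat_centre between -0.004 and 0.004 m and x of plinth4 in the frame of mat_centre between -0.018 and 0.018 m and y of plinth4 in the frame of mat_centre between -0.076 and 0.076 m and z of plinth4 in the frame of mat_centre between -0.004 and 0.004 m), for 0.2 s.
4. the carrier with the new plinths is in the detent under the press (within 4 mm) (value of joint carrier between -0.004 and 0.004 m and x of plinth1 in the frame of mat_centre between -0.018 and 0.018 m and y of plinth1 in the frame of mat_centre between -0.076 and 0.076 m and z of plinth1 in the frame of mat_centre between -0.004 and 0.004 m and angle between each of plinth1, plinth2, plinth3, plinth4's own z axis and vertical below 0.12 rad and x of plinth2 in the frame of mat_centre between -0.018 and 0.018 m and y of plinth2 in the frame of mat_centre between -0.076 and 0.076 m and z of plinth2 in the frame of mat_centre between -0.004 and 0.004 m and x of plinth3 in the frame of mat_centre between -0.018 and 0.018 m and y of plinth3 in the frame of mat_centre between -0.076 and 0.076 m and z of plinth3 in the frame of mat_centre between -0.004 and 0.004 m and x of plinth4 in the frame of mat_centre between -0.018 and 0.018 m and y of plinth4 in the frame of mat_centre between -0.076 and 0.076 m and z of plinth4 in the frame of mat_centre between -0.004 and 0.004 m), for 0.2 s.
At the end, for the whole second after the job is handed in: Wheel at rest one full turn from open (6.283, within 0.17 rad); carrier within 4 mm of the press detent; each new plinth upright on the mat, centre within 18 mm across and 76 mm along, clamped with over 0.5 N; finished plinth upright on the tray's floor, at rest (all of step 4 and value of joint handwheel between 6.11319 and 6.45319 rad and x of done_plinth in the frame of done_tray between -0.038 and 0.038 m and y of done_plinth in the frame of done_tray between -0.043 and 0.043 m and z of done_plinth in the frame of done_tray between -0.002 and 0.01 m and angle between done_plinth's own z axis and vertical below 0.15 rad and contact force between pressure_plate and plinth1 above 0.5 N and contact force between pressure_plate and plinth2 above 0.5 N and contact force between pressure_plate and plinth3 above 0.5 N and contact force between pressure_plate and plinth4 above 0.5 N and velocity of joint handwheel between -0.05 and 0.05 rad/s and linear speed of done_plinth below 0.02 m/s); the robot touches nothing.
It fails at once if the carrier is moved off its detent under the press while the press is not open (wheel beyond 0.9 rad and carrier more than 6 mm out) (value of joint handwheel above 0.9 rad and value of joint carrier above 0.006 m).
It fails at once if a paint jar, the glue bottle, a tool or the figure is moved more than 50 mm, or a jar, the bottle or the figure is knocked over (distance of any of jar_white, jar_green, glue_bottle, jar_red, jar_blue, figure, spatula, paint_brush from where it was at the start of the episode above 0.05 m or angle between any of jar_white, jar_green, glue_bottle, jar_red, jar_blue, figure's own z axis and vertical above 0.8 rad).
Of plinth1, plinth2, plinth3, plinth4 only 2 to 4 are there at a start; the rules pass over those that are not, and their reading is None.
At some moment in a run one of plinth1, plinth2, plinth3, plinth4 may be knocked a few centimetres aside while the robot is not near it.
Once in a run the grip may slacken for a moment while it holds something.
It also fails if it takes over 210 s, if anything falls off the work surface, if the arm or the gripper's body presses on something with over 40 N, if the wrist force passes 120 N, or if a joint passes its speed limit or range.

### The arm

A 6-joint arm with a two-finger parallel gripper is mounted at the origin on the work surface. World frame = base frame: x ahead of the robot, y to its left, z up, the work surface at z = 0. Lengths are in mm, angles in rad, forces in N, time in s.
With the tool pointing down it reaches from about 325 to 900 mm from the base axis. Payload 6.1 kg.
Tool frame: the origin (TCP) lies midway between the tips of the shut fingers; the grasp point (between the pads) lies 19 mm behind it; z points along the fingers, y is the line along which they close (so a half turn about z gives the same grasp; the last joint's range is limited). The gripper opens to 85 mm and grips with 20 to 120 N. Pads are 22 mm wide; open, the fingers measure 114 mm over their backs; the gripper's body (76 mm by 85 mm) begins 54 mm behind the grasp point. The pads swing forward as they close: fully open they stand 13 mm farther back than shut.
Start: joints at [1.195, 0.22, 1.526, -0, 1.395, -0.126], TCP at [154.505, 605.594, 231.3] pointing down, gripper open.
Joint ranges: [-2.98, 2.98], [-0.91, 2.08], [0.09, 2.57], [-1.24, 4.39], [0.2, 2.65], [-2.68, 2.68]. Speed limits (rad/s): [2.57, 2.57, 3.01, 3.14, 3.14, 3.14].

### API

Orientations are given as a unit quaternion [x, y, z, w].
In Python, from workcell import manip gives the robot as it stands.
- The arm moves only by the tool apply_moves, never from a script. Its argument "moves" is a list of rows, each an object with "slide": the shift along the tool's x, y, z each as a share of 500 mm, from -1 to 1, a list of three; "turn": the turn, a rotation vector about the tool's x, y, z each as a share of 30 degrees, from -1 to 1, a list of three. In form: [{"slide": [dx, dy, dz], "turn": [ax, ay, az]}, ...]. A call has exactly 10 rows; each row is the pose to reach, as a shift and turn from the pose commanded when the call began, along the tool's axes at that moment; what a row does not reach only later rows make up. A row lasts 1/8 s, in which the tool goes at most 62.5 mm and 10.7 degrees, less where a joint would pass 70% of its speed; a pose out of reach is approached as far as the arm can. A call with a number of a shift or a turn outside -1 to 1 is refused whole. A call with a gripper value outside its range is refused whole. "grip" is the closure, from -1 (fully open) to 1 (shut), set as the call begins (left out, the last holds). The fingers move at their own pace and stop on an object; "squeeze" is the grip in N (left out, the last holds). Time passes only in rows, so rows that repeat a pose let the fingers close, or fill a call up. It gives the time, the measured TCP pose, the force, the opening and the grip force at its end, in the units of the state.
- manip.observe(): the state, without advancing time (a new reading comes with each control period).
- manip.read_camera(name): name is "scene" or "top" or "wrist"; returns a dict with "img" (420x560x3 uint8, red, green, blue), "z_map" (420x560 float32, mm along the optical axis (not along the pixel's ray), 0 where there is no reading), "fx", "fy", "cx", "cy" (pixels), "R" (3x3) and "t" (3): a world point X has camera coordinates R X + t. Camera axes: x right, y down, z forward; pixel columns grow to the right and rows downward; lengths in mm; the calibration is good to about 2 mm. A picture is of the moment at which its call begins.
- manip.finish_job(): hands the job in; it is judged then, once.
Trained networks look in a picture, given as the dict that the camera call returned (one of the last four; its "shot" number tells which), for a name from the list of things; names that differ only in an ending like _2 or _b are one class to them, and where a whole thing is asked for, a point or a joint stands for the part that bears it (a point fixed in the world has none). Each returns a list of dicts, best first, with "conf" (0 to 1); they miss things now and then, are a little off and sometimes report something else, mostly with a low value. They report only what shows in the picture. A call takes as long as a camera call. They do not tell look-alikes from the thing itself.
- manip.cut_out(picture, query): "region" (420x560 bool, what is visible of it) and "extent" ([left, top, width, height] in pixels, round what is visible of it).
- manip.tip_of(picture, query): "point" ([column, row] in pixels: a listed point, or the origin of a listed thing).
The state is a dict: "time_s": time; "q": joint angles; "qd": joint speeds; "effort": joint torques, N m; "tool_pos": TCP position; "ee_rot": TCP orientation; "contact_force": force on the tool from outside, world axes, zero at the start; "moment": the same for the moment, N m; "grip_width": finger opening in mm; "grasp_force": force on a finger pad.
Only numpy, scipy, OpenCV 4.12 (cv2) and the standard library are available. Lean on these libraries where they do the work, as an engineer would, in place of code of your own. Each camera call takes 0.05 s, during which the arm holds its last target. There are 200 camera calls.

## Working session

There is one attempt and no reset: what is moved stays moved. The work goes in short steps, Python scripts to look and compute and a tool call to move; the robot and the scene stay as the last step left them, time stands still between calls to the robot, and variables do not carry over. Pictures are saved under pics/ and viewed, at most 14 in all, crops included, and the job is handed in when it is done.

Besides the shell and the picture viewer there is one more tool, called after ">>>" as name([rows], argument=value, ...), one row to a line, values as JSON. apply_moves: Moves the arm, as the interface text tells. Shift numbers are shares of 500 mm and turn numbers shares of 30 degrees, none past 1 either way. Its arguments: {"type":"object","properties":{"moves":{"type":"array"},"grip":{"type":"number"},"squeeze":{"type":"number"}},"required":["moves"]}

```bash
mkdir -p pics; ls; cat > h.py <<'E'
import numpy as np, cv2
from workcell import manip
def shot(n,save=None):
    p=manip.read_camera(n)
    if save: cv2.imwrite('pics/'+save,cv2.cvtColor(p['img'],cv2.COLOR_RGB2BGR))
    return p
def cloud(p):
    z=p['z_map'].astype(float);v,u=np.indices(z.shape)
    c=np.stack([(u-p['cx'])/p['fx']*z,(v-p['cy'])/p['fy']*z,z],-1)
    w=(c-np.array(p['t']))@np.array(p['R']); w[z==0]=np.nan
    return w
def ray(p,uv,h):  # world point on plane z=h along pixel
    R=np.array(p['R']);t=np.array(p['t']);o=-R.T@t
    d=R.T@np.array([(uv[0]-p['cx'])/p['fx'],(uv[1]-p['cy'])/p['fy'],1])
    return o+d*(h-o[2])/d[2]
def proj(p,X):
    c=np.array(p['R'])@np.array(X,float)+np.array(p['t']);return [p['fx']*c[0]/c[2]+p['cx'],p['fy']*c[1]/c[2]+p['cy']]
E
python3 - <<'E'
from h import *
s=manip.observe();print({k:np.round(v,3) for k,v in s.items()})
for n in('top','scene'):
    p=shot(n,n+'0.png');print(n,-np.array(p['R']).T@np.array(p['t']))
    for q,h in[('wheel_centre',232),('red_spoke_end',232),('mat_centre',52),('grip_top',100),('done_plinth',52),('done_tray',0),('press',0),('plinth1',0),('jar_white',0),('jar_red',0),('glue_bottle',0),('figure',0)]:
        for d in manip.tip_of(p,q)[:5]:
            if d['conf']>.2: print(q,round(d['conf'],2),np.round(d['point']),np.round(ray(p,d['point'],h)))
E
```

```text
pics
{'time_s': np.float64(0.0), 'q': array([ 1.195,  0.221,  1.528,  0.   ,  1.395, -0.126]), 'qd': array([ 0.001, -0.001, -0.   ,  0.   , -0.001, -0.001]), 'effort': array([-1.0000e-03, -4.9692e+01, -3.8938e+01, -0.0000e+00,  1.2000e-02,
        0.0000e+00]), 'tool_pos': array([154.277, 605.04 , 230.194]), 'ee_rot': array([ 0.125,  0.992, -0.001, -0.   ]), 'contact_force': array([ 0.176,  0.114, -0.327]), 'moment': array([ 0.019,  0.04 , -0.035]), 'grasp_force': np.float64(0.0), 'grip_width': np.float64(85.604)}
top [ 402.07859685  172.11111925 1319.1592089 ]
wheel_centre 0.84 [447. 183.] [ 603. -206.  232.]
red_spoke_end 0.68 [434. 156.] [ 670. -180.  232.]
red_spoke_end 0.24 [248. 184.] [609. 267. 232.]
grip_top 0.64 [378. 190.] [610. -67. 100.]
done_plinth 0.57 [391. 263.] [ 418. -104.   52.]
done_tray 0.82 [286. 274.] [391. 181.   0.]
press 0.87 [421. 199.] [ 600. -210.    0.]
press 0.58 [184. 188.] [642. 473.   0.]
press 0.44 [405. 276.] [ 381. -152.    0.]
plinth1 0.77 [152. 294.] [343. 560.   0.]
plinth1 0.73 [212. 207.] [586. 394.   0.]
plinth1 0.72 [202. 249.] [466. 420.  
[... 376 characters left out ...]
e_end 0.73 [178. 130.] [ 667. -178.  232.]
red_spoke_end 0.53 [288. 194.] [575. 196. 232.]
mat_centre 0.65 [199. 169.] [ 607. -201.   52.]
mat_centre 0.45 [415. 299.] [428. 502.  52.]
grip_top 0.7 [220. 183.] [615. -63. 100.]
done_tray 0.73 [331. 230.] [411. 181.   0.]
press 0.92 [198. 180.] [ 608. -217.    0.]
plinth1 0.83 [334. 312.] [578. 397.   0.]
plinth1 0.68 [376. 294.] [459. 416.   0.]
plinth1 0.54 [449. 312.] [352. 555.   0.]
plinth1 0.51 [317. 261.] [513. 248.   0.]
jar_white 0.61 [267. 180.] [435. -99.   0.]
jar_white 0.56 [285. 193.] [424. -16.   0.]
jar_red 0.71 [285. 295.] [645. 289.   0.]
glue_bottle 0.62 [263. 177.] [ 439. -114.    0.]
figure 0.49 [334. 346.] [639. 468.   0.]
```

View pics/top0.png

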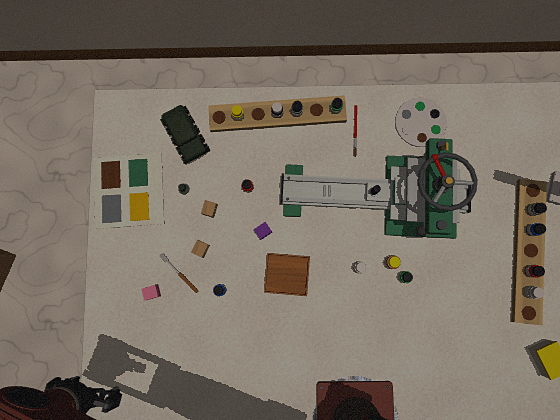

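View pics/scene0.png

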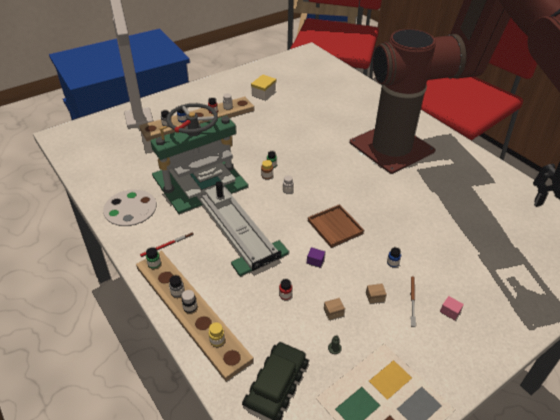

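The pale plinths are at about (209,208) and (201,249) in the top view, with the purple (263,231) and pink (151,292) decoys nearby. The red spoke points up-left from the hub at (449,181), so the wheel should be near 5.9 rad. Next I'll take accurate geometry.

```bash
cat >> h.py <<'E'
def wheel(p):
    w=cloud(p);I=p['img'].astype(int)
    m=(abs(w[...,2]-233)<14)&(np.hypot(w[...,0]-605,w[...,1]+210)<95)
    red=m&(I[...,0]>110)&(I[...,1]<60)&(I[...,2]<60)
    P=w[m][:,:2]
    from scipy.optimize import least_squares
    f=lambda c:np.hypot(P[:,0]-c[0],P[:,1]-c[1])-65
    c=least_squares(f,[605,-210],loss='soft_l1',f_scale=2).x
    r=w[red][:,:2]-c
    if len(r)==0: return c,0,0
    R=r[np.hypot(*r.T)>25]
    a=-np.arctan2(np.median(R[:,1]),np.median(R[:,0])) if len(R) else 0
    return c,a,len(R)
def boxes(p,q):
    w=cloud(p);out=[]
    for d in manip.cut_out(p,q):
        if d['conf']<.3: continue
        m=d['region'].copy()
        zt=np.nanpercentile(w[m][:,2],80)
        m&=abs(w[...,2]-zt)<6
        P=w[m][:,:2].astype(np.float32)
        if len(P)<10: continue
        r=cv2.minAreaRect(P); col=np.median(p['img'][m],axis=0)
        out.append((round(d['conf'],2),np.round(r[0]),np.round(r[1]),round(r[2]),round(zt),col))
    return out
E
python3 - <<'E'
from h import *
for n in('top','scene'):
    p=shot(n);print(n,'wheel',wheel(p))
    w=cloud(p)
    for q in('plinth1','done_tray','grip_top'):
        for b in boxes(p,q): print(q,*b)
    # rail edges: white points y in -40..100, z 10..60
    m=(w[...,1]>0)&(w[...,1]<150)&(abs(w[...,0]-610)<70)&(w[...,2]>12)&(w[...,2]<70)
    P=w[m]; ys=np.arange(5,150,20)
    for y in ys:
        s=P[abs(P[:,1]-y)<5]
        if len(s): print('rail',y,np.round([s[:,0].min(),s[:,0].max(),np.median(s[:,2])]))
E
```

```text
top wheel (array([ 607.06182726, -204.52175634]), np.float64(-0.4019696562357797), 51)
plinth1 0.58 [348. 558.] [33. 41.] 17 34 [152.   81.5  98. ]
plinth1 0.58 [514. 246.] [31. 36.] 32 33 [85. 42. 99.]
plinth1 0.58 [ 607. -204.] [137. 138.] 84 240 [53. 49. 48.]
plinth1 0.55 [580. 398.] [33. 39.] 74 33 [123.  94.  61.]
plinth1 0.5 [467. 422.] [33. 37.] 63 34 [123.  93.  60.]
done_tray 0.92 [394. 180.] [126. 111.] 84 9 [102.  62.  33.]
grip_top 0.66 [ 581. -167.] [255. 139.] 49 54 [135.5 133.  124. ]
rail 5 [578. 663.  28.]
rail 25 [579. 663.  29.]
rail 45 [580. 667.  29.]
rail 65 [581. 668.  29.]
rail 85 [583. 667.  28.]
rail 105 [584. 668.  29.]
rail 125 [586. 671.  28.]
rail 145 [555. 679.  27.]
scene wheel (array([ 610.13565955, -206.06703341]), np.float64(-0.46416818058601056), 35)
plinth1 0.76 [468. 420.] [37. 40.] 64 31 [161. 125.  91.]
plinth1 0.74 [349. 556.] [38. 38.] 14 31 [198.  111.5 124. ]
plinth1 0.69 [515. 246.] [37. 41.] 25 31 [100.  52. 113.]
plinth1 0.55 [580. 396.] [38. 42.] 77 31 [162. 125.  91.]
done_tray 0.98 [394. 178.] [124. 113.] 86 10 [125.  81.  55.]
grip_top 0.9 [ 613. -145.] [201. 153.] 85 54 [88. 85. 79.]
rail 5 [579. 664.  28.]
rail 25 [581. 666.  28.]
rail 45 [580. 668.  28.]
rail 65 [581. 668.  30.]
rail 85 [583. 669.  28.]
rail 105 [584. 670.  28.]
rail 125 [586. 678.  27.]
rail 145 [555. 678.  26.]
```

>>> apply_moves([
  {"slide": [-0.05,-0.05,-0.05],"turn": [0,0,-0.1]},
  {"slide": [-0.12,-0.12,-0.1],"turn": [0,0,-0.2]},
  {"slide": [-0.2,-0.2,-0.14],"turn": [0,0,-0.3]},
  {"slide": [-0.28,-0.28,-0.14],"turn": [0,0,-0.4]},
  {"slide": [-0.36,-0.36,-0.14],"turn": [0,0,-0.48]},
  {"slide": [-0.44,-0.44,-0.14],"turn": [0,0,-0.48]},
  {"slide": [-0.52,-0.52,-0.14],"turn": [0,0,-0.48]},
  {"slide": [-0.6,-0.6,-0.14],"turn": [0,0,-0.48]},
  {"slide": [-0.64,-0.64,-0.14],"turn": [0,0,-0.48]},
  {"slide": [-0.64,-0.64,-0.14],"turn": [0,0,-0.48]},
], grip=1, squeeze=60)

```text
time_s: 2.95
tool_pos: [386.3, 214.9, 301.5]
ee_rot: [0.001, 1.0, -0.0, 0.0]
contact_force: [0.9, 0.1, 0.2]
grip_width: 0.0
grasp_force: 0.0
```

>>> apply_moves([
  {"slide": [-0.05,-0.085,0],"turn": [0,0,0]},
  {"slide": [-0.11,-0.18,0],"turn": [0,0,0]},
  {"slide": [-0.17,-0.28,0],"turn": [0,0,0]},
  {"slide": [-0.23,-0.38,0],"turn": [0,0,0]},
  {"slide": [-0.29,-0.48,0],"turn": [0,0,0]},
  {"slide": [-0.35,-0.58,0],"turn": [0,0,0]},
  {"slide": [-0.41,-0.68,0],"turn": [0,0,0]},
  {"slide": [-0.45,-0.766,0],"turn": [0,0,0]},
  {"slide": [-0.45,-0.766,0],"turn": [0,0,0]},
  {"slide": [-0.45,-0.766,0],"turn": [0,0,0]},
])

```text
time_s: 4.2
tool_pos: [611.1, -164.8, 300.9]
ee_rot: [-0.001, 1.0, 0.001, -0.0]
contact_force: [0.0, -0.0, 1.4]
grip_width: -0.4
grasp_force: 0.0
```

```bash
python3 - <<'E'
from h import *
s=manip.observe();print(s['tool_pos'],s['q'])
p=shot('wrist','w1.png');print(wheel(p),proj(p,s['tool_pos']))
E
```

```text
[ 611.13359898 -164.78664457  300.87759462] [-3.88245309e-01  2.05370100e-01  1.41462730e+00  6.93744481e-04
  1.52268909e+00 -1.96142167e+00]
(array([ 607.18031965, -204.54563425]), np.float64(-0.40587484363768467), 403) [np.float64(279.61152792655287), np.float64(285.53385816622557)]
```

View pics/w1.png

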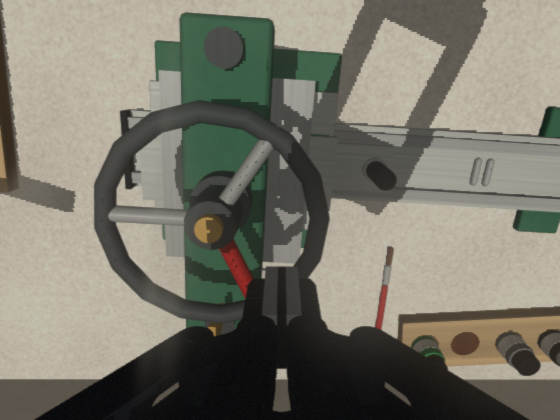

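```bash
cat >> h.py <<'E'
def circ(c,r,angs,z,p0,pre=()):
    rows=list(pre)
    for a in angs:
        X=np.array([c[0]+r*np.cos(a),c[1]+r*np.sin(a),z])
        d=(X-np.array(p0))/500; rows.append([-d[0],d[1],-d[2]])
    print('[ '+', '.join('{"slide": [%.3f, %.3f, %.3f], "turn": [0, 0, 0]}'%tuple(r+0.0) for r in np.round(rows,3))+']')
C=np.array([607.2,-204.5])
E
python3 - <<'E'
from h import *
p0=manip.observe()['tool_pos']
circ(C,38,[1.45],250,p0);circ(C,38,[1.45],214,p0)
circ(C,38,[1.45]+list(1.45+.4*np.arange(1,8)),214,p0)
E
```

```text
[ {"slide": [-0.001, -0.005, 0.102], "turn": [0, 0, 0]}]
[ {"slide": [-0.001, -0.005, 0.174], "turn": [0, 0, 0]}]
[ {"slide": [-0.001, -0.005, 0.174], "turn": [0, 0, 0]}, {"slide": [0.029, -0.007, 0.174], "turn": [0, 0, 0]}, {"slide": [0.055, -0.021, 0.174], "turn": [0, 0, 0]}, {"slide": [0.075, -0.044, 0.174], "turn": [0, 0, 0]}, {"slide": [0.083, -0.073, 0.174], "turn": [0, 0, 0]}, {"slide": [0.080, -0.103, 0.174], "turn": [0, 0, 0]}, {"slide": [0.065, -0.130, 0.174], "turn": [0, 0, 0]}, {"slide": [0.042, -0.148, 0.174], "turn": [0, 0, 0]}]
```

>>> apply_moves([
  {"slide": [-0.001,-0.005,0.1],"turn": [0,0,0]},
  {"slide": [-0.001,-0.005,0.174],"turn": [0,0,0]},
  {"slide": [-0.001,-0.005,0.174],"turn": [0,0,0]},
  {"slide": [0.029,-0.007,0.174],"turn": [0,0,0]},
  {"slide": [0.055,-0.021,0.174],"turn": [0,0,0]},
  {"slide": [0.075,-0.044,0.174],"turn": [0,0,0]},
  {"slide": [0.083,-0.073,0.174],"turn": [0,0,0]},
  {"slide": [0.08,-0.103,0.174],"turn": [0,0,0]},
  {"slide": [0.065,-0.13,0.174],"turn": [0,0,0]},
  {"slide": [0.042,-0.148,0.174],"turn": [0,0,0]},
])

```text
time_s: 5.5
tool_pos: [589.5, -239.0, 215.9]
ee_rot: [-0.001, 1.0, 0.001, -0.001]
contact_force: [-4.9, 4.6, -0.7]
grip_width: 0.1
grasp_force: 2.6
```

```bash
python3 - <<'E'
from h import *
s=manip.observe();p0=s['tool_pos'];print(p0,s['contact_force'],np.arctan2(*(p0[:2]-C)[::-1]),np.hypot(*(p0[:2]-C)))
print(wheel(shot('top')))
circ(C,38,4.25+.35*np.arange(1,11),214,p0)
E
```

```text
[ 589.45645559 -239.04096086  215.87120929] [-4.92049053  4.61473185 -0.70446401] -2.045340399149633 38.831834175669584
(array([ 606.33403629, -207.69526339]), np.float64(-2.4632710104927655), 18)
[ {"slide": [-0.027, -0.006, 0.004], "turn": [0, 0, 0]}, {"slide": [-0.053, -0.005, 0.004], "turn": [0, 0, 0]}, {"slide": [-0.078, 0.006, 0.004], "turn": [0, 0, 0]}, {"slide": [-0.097, 0.024, 0.004], "turn": [0, 0, 0]}, {"slide": [-0.108, 0.048, 0.004], "turn": [0, 0, 0]}, {"slide": [-0.111, 0.074, 0.004], "turn": [0, 0, 0]}, {"slide": [-0.105, 0.100, 0.004], "turn": [0, 0, 0]}, {"slide": [-0.090, 0.122, 0.004], "turn": [0, 0, 0]}, {"slide": [-0.069, 0.137, 0.004], "turn": [0, 0, 0]}, {"slide": [-0.043, 0.145, 0.004], "turn": [0, 0, 0]}]
```

>>> apply_moves([
  {"slide": [-0.027,-0.006,0.004],"turn": [0,0,0]},
  {"slide": [-0.053,-0.005,0.004],"turn": [0,0,0]},
  {"slide": [-0.078,0.006,0.004],"turn": [0,0,0]},
  {"slide": [-0.097,0.024,0.004],"turn": [0,0,0]},
  {"slide": [-0.108,0.048,0.004],"turn": [0,0,0]},
  {"slide": [-0.111,0.074,0.004],"turn": [0,0,0]},
  {"slide": [-0.105,0.1,0.004],"turn": [0,0,0]},
  {"slide": [-0.09,0.122,0.004],"turn": [0,0,0]},
  {"slide": [-0.069,0.137,0.004],"turn": [0,0,0]},
  {"slide": [-0.069,0.137,0.004],"turn": [0,0,0]},
])

```text
time_s: 6.8
tool_pos: [625.0, -171.4, 214.5]
ee_rot: [-0.001, 1.0, -0.001, 0.001]
contact_force: [0.5, -0.4, 0.9]
grip_width: 0.1
grasp_force: 0.0
```

```bash
python3 - <<'E'
from h import *
s=manip.observe();p0=s['tool_pos'];print(p0,s['contact_force'],np.arctan2(*(p0[:2]-C)[::-1]),np.hypot(*(p0[:2]-C)))
print(wheel(shot('top')),wheel(shot('wrist')))
circ(C,38,7.4+.1*np.arange(1,11),214,p0)
E
```

```text
[ 624.96800865 -171.41016065  214.53858884] [ 0.50206603 -0.39893778  0.91132031] 1.0780176478364247 37.558482393086095
(array([ 613.11360269, -205.09340434]), 0, 0) (array([ 609.93187703, -205.10278133]), np.float64(0.6556145463274117), 462)
[ {"slide": [0.009, 0.005, 0.001], "turn": [0, 0, 0]}, {"slide": [0.016, 0.007, 0.001], "turn": [0, 0, 0]}, {"slide": [0.024, 0.009, 0.001], "turn": [0, 0, 0]}, {"slide": [0.031, 0.010, 0.001], "turn": [0, 0, 0]}, {"slide": [0.039, 0.010, 0.001], "turn": [0, 0, 0]}, {"slide": [0.047, 0.009, 0.001], "turn": [0, 0, 0]}, {"slide": [0.054, 0.008, 0.001], "turn": [0, 0, 0]}, {"slide": [0.061, 0.005, 0.001], "turn": [0, 0, 0]}, {"slide": [0.068, 0.002, 0.001], "turn": [0, 0, 0]}, {"slide": [0.075, -0.001, 0.001], "turn": [0, 0, 0]}]
```

>>> apply_moves([
  {"slide": [0.009,0.005,0.001],"turn": [0,0,0]},
  {"slide": [0.016,0.007,0.001],"turn": [0,0,0]},
  {"slide": [0.024,0.009,0.001],"turn": [0,0,0]},
  {"slide": [0.031,0.01,0.001],"turn": [0,0,0]},
  {"slide": [0.039,0.01,0.001],"turn": [0,0,0]},
  {"slide": [0.047,0.009,0.001],"turn": [0,0,0]},
  {"slide": [0.047,0.009,0.001],"turn": [0,0,0]},
  {"slide": [0.047,0.009,0.001],"turn": [0,0,0]},
  {"slide": [0.047,0.009,0.001],"turn": [0,0,0]},
  {"slide": [0.047,0.009,0.001],"turn": [0,0,0]},
])

```text
time_s: 8.15
tool_pos: [606.8, -167.1, 213.6]
ee_rot: [-0.001, 1.0, -0.001, 0.007]
contact_force: [20.6, 0.1, -6.8]
grip_width: -0.0
grasp_force: 9.6
```

```bash
python3 - <<'E'
from h import *
s=manip.observe();p0=s['tool_pos'];print(p0,s['contact_force'],np.arctan2(*(p0[:2]-C)[::-1]),np.hypot(*(p0[:2]-C)))
print(wheel(shot('top')),wheel(shot('wrist')))
E
```

```text
[ 606.83185383 -167.10278202  213.55743682] [20.62215749  0.06529362 -6.80319514] 1.5806402214437452 37.39902999350291
(array([ 608.93591326, -204.47765479]), 0, 0) (array([ 612.16685982, -203.82839219]), np.float64(0.22696688596702316), 47)
```

>>> apply_moves([
  {"slide": [-0.02,0,0],"turn": [0,0,0]},
  {"slide": [-0.03,0,0],"turn": [0,0,0]},
  {"slide": [-0.03,0,-0.06],"turn": [0,0,0]},
  {"slide": [-0.03,0,-0.14],"turn": [0,0,0]},
  {"slide": [-0.03,0.05,-0.17],"turn": [0,0,0]},
  {"slide": [-0.03,0.13,-0.17],"turn": [0,0,0]},
  {"slide": [-0.03,0.2,-0.17],"turn": [0,0,0]},
  {"slide": [-0.03,0.2,-0.17],"turn": [0,0,0]},
  {"slide": [-0.03,0.2,-0.17],"turn": [0,0,0]},
  {"slide": [-0.03,0.2,-0.17],"turn": [0,0,0]},
])

```text
time_s: 9.5
tool_pos: [615.7, -67.8, 296.4]
ee_rot: [-0.0, 1.0, -0.0, -0.0]
contact_force: [-0.6, -0.2, -0.1]
grip_width: 0.1
grasp_force: 0.0
```

```bash
cat >> h.py <<'E'
def grip_post(p):
    w=cloud(p);I=p['img'].astype(int)
    m=(w[...,2]>85)&(w[...,2]<106)&(abs(w[...,0]-620)<45)&(w[...,1]>-130)&(w[...,1]<280)&(I.max(-1)<90)
    return np.round(np.median(w[m],axis=0),1),m.sum()
E
python3 - <<'E'
from h import *
s=manip.observe();print(s['tool_pos'])
for n in('top','scene','wrist'):
    p=shot(n);print(n,wheel(p),grip_post(p),[ (d['conf'],ray(p,d['point'],100)) for d in manip.tip_of(p,'grip_top')[:1]])
E
```

```text
[615.69203174 -67.82966136 296.35503186]
top (array([ 565.7362375 , -230.17581932]), np.float64(-0.27315384932879927), 55) (array([614.5, -62.6,  99.5]), np.int64(48)) [(0.9, array([611.7947916 , -69.05828826, 100.        ]))]
scene (array([ 607.75615779, -205.86236329]), np.float64(0.04431777144072323), 36) (array([618.1, -66.6,  95.2]), np.int64(78)) [(0.85, array([620.37887184, -66.93760412, 100.        ]))]
wrist (array([ 604.54448397, -209.25397329]), np.float64(-0.0188120625358352), 856) (array([ 611.3, -122. ,  102.3]), np.int64(1069)) [(0.94, array([618.20013761, -65.78311604, 100.        ]))]
```

>>> apply_moves([
  {"slide": [0,0.006,0.05],"turn": [0,0,0]},
  {"slide": [-0.002,0.006,0.12],"turn": [0,0,0]},
  {"slide": [-0.002,0.006,0.2],"turn": [0,0,0]},
  {"slide": [-0.002,0.006,0.28],"turn": [0,0,0]},
  {"slide": [-0.002,0.006,0.34],"turn": [0,0,0]},
  {"slide": [-0.002,0.006,0.38],"turn": [0,0,0]},
  {"slide": [-0.002,0.006,0.42],"turn": [0,0,0]},
  {"slide": [-0.002,0.006,0.456],"turn": [0,0,0]},
  {"slide": [-0.002,0.006,0.456],"turn": [0,0,0]},
  {"slide": [-0.002,0.006,0.456],"turn": [0,0,0]},
], grip=-0.4)

```text
time_s: 11.05
tool_pos: [617.5, -64.4, 69.6]
ee_rot: [-0.001, 1.0, -0.0, 0.001]
contact_force: [-0.2, 0.7, 0.4]
grip_width: 59.6
grasp_force: 0.0
```

>>> apply_moves([
  {"slide": [0,0,0],"turn": [0,0,0]},
  {"slide": [0,0,0],"turn": [0,0,0]},
  {"slide": [0,0,0],"turn": [0,0,0]},
  {"slide": [0,0,0],"turn": [0,0,0]},
  {"slide": [0,0,0],"turn": [0,0,0]},
  {"slide": [0,0,0],"turn": [0,0,0]},
  {"slide": [0,0,0],"turn": [0,0,0]},
  {"slide": [0,0,0],"turn": [0,0,0]},
  {"slide": [0,0,0],"turn": [0,0,0]},
  {"slide": [0,0,0],"turn": [0,0,0]},
], grip=1, squeeze=40)

```text
time_s: 12.3
tool_pos: [617.5, -64.9, 69.8]
ee_rot: [-0.001, 1.0, -0.001, 0.001]
contact_force: [-2.0, -3.4, 6.6]
grip_width: 18.8
grasp_force: 39.4
```

>>> apply_moves([
  {"slide": [-0.002,0.03,0],"turn": [0,0,0]},
  {"slide": [-0.005,0.09,0],"turn": [0,0,0]},
  {"slide": [-0.009,0.15,0],"turn": [0,0,0]},
  {"slide": [-0.014,0.23,0],"turn": [0,0,0]},
  {"slide": [-0.019,0.31,0],"turn": [0,0,0]},
  {"slide": [-0.024,0.39,0],"turn": [0,0,0]},
  {"slide": [-0.029,0.46,0],"turn": [0,0,0]},
  {"slide": [-0.032,0.51,0],"turn": [0,0,0]},
  {"slide": [-0.033,0.54,0],"turn": [0,0,0]},
  {"slide": [-0.033,0.54,0],"turn": [0,0,0]},
])

```text
time_s: 13.55
tool_pos: [634.6, 207.2, 69.8]
ee_rot: [-0.001, 1.0, 0.001, 0.002]
contact_force: [5.4, 0.4, 3.5]
grip_width: 18.8
grasp_force: 40.7
```

>>> apply_moves([
  {"slide": [0,0,0],"turn": [0,0,0]},
  {"slide": [0,0,0],"turn": [0,0,0]},
  {"slide": [0,0,0],"turn": [0,0,0]},
  {"slide": [0,0,0],"turn": [0,0,0]},
  {"slide": [0,0,0],"turn": [0,0,0]},
  {"slide": [0,0,0],"turn": [0,0,0]},
  {"slide": [0,0,0],"turn": [0,0,0]},
  {"slide": [0,0,0],"turn": [0,0,0]},
  {"slide": [0,0,0],"turn": [0,0,0]},
  {"slide": [0,0,0],"turn": [0,0,0]},
], grip=-0.4)

```text
time_s: 14.8
tool_pos: [633.0, 205.8, 68.8]
ee_rot: [-0.001, 1.0, -0.0, 0.0]
contact_force: [-0.4, -0.1, -0.2]
grip_width: 59.9
grasp_force: 0.0
```

>>> apply_moves([
  {"slide": [0,0,-0.06],"turn": [0,0,0]},
  {"slide": [0,0,-0.16],"turn": [0,0,0]},
  {"slide": [0,0,-0.26],"turn": [0,0,0]},
  {"slide": [0,-0.04,-0.36],"turn": [0,0,0]},
  {"slide": [0,-0.12,-0.45],"turn": [0,0,0]},
  {"slide": [0,-0.2,-0.46],"turn": [0,0,0]},
  {"slide": [0,-0.28,-0.46],"turn": [0,0,0]},
  {"slide": [0,-0.28,-0.46],"turn": [0,0,0]},
  {"slide": [0,-0.28,-0.46],"turn": [0,0,0]},
  {"slide": [0,-0.28,-0.46],"turn": [0,0,0]},
])

```text
time_s: 16.05
tool_pos: [633.1, 66.9, 298.6]
ee_rot: [-0.001, 1.0, 0.0, -0.0]
contact_force: [0.2, 1.0, -0.4]
grip_width: 59.4
grasp_force: 0.0
```

```bash
python3 - <<'E'
from h import *
s=manip.observe();print(s['tool_pos'])
for n in('top','scene','wrist'):
    p=shot(n,n+'2.png');w=cloud(p);I=p['img'].astype(int)
    print(n,grip_post(p),[ (d['conf'],ray(p,d['point'],100)) for d in manip.tip_of(p,'grip_top')[:1]])
    m=(abs(w[...,2]-52)<6)&(I[...,1]>I[...,0]+12)&(I[...,1]>I[...,2])&(abs(w[...,0]-620)<70)&(abs(w[...,1]-64)<130)
    if m.sum()>20: print('mat',cv2.minAreaRect(w[m][:,:2].astype(np.float32)),m.sum())
    m=(abs(w[...,2]-82)<6)&(abs(w[...,0]-620)<50)&(abs(w[...,1]-64)<100)
    if m.sum()>20: print('done',cv2.minAreaRect(w[m][:,:2].astype(np.float32)),m.sum())
    for b in boxes(p,'plinth1'): print(*b)
E
```

```text
[633.09091339  66.93085327 298.61211395]
top (array([631.4, 207. , 100. ]), np.int64(50)) [(0.56, array([629.30516265, 200.68257769, 100.        ]))]
mat ((632.901611328125, 67.30073547363281), (186.88153076171875, 82.73096466064453), 86.05890655517578) 1132
0.73 [348. 558.] [33. 40.] 14 34 [193. 104. 125.]
0.68 [515. 246.] [33. 39.] 33 34 [108.  54. 126.]
0.61 [626.  99.] [255. 149.] 86 54 [ 85. 130. 113.]
0.47 [467. 422.] [35. 39.] 64 33 [158. 119.  77.]
0.46 [580. 398.] [35. 39.] 73 32 [158. 119.  77.]
scene (array([633.6, 203.9,  94.9]), np.int64(105)) [(0.81, array([629.13906146, 201.2926645 , 100.        ]))]
mat ((624.624755859375, 62.30376052856445), (186.34320068359375, 68.33560943603516), 86.54780578613281) 910
done ((619.8965454101562, 70.25669860839844), (40.22871398925781, 41.61643981933594), 83.56621551513672) 165
0.79 [467. 420.] [37. 42.] 64 31 [175. 136.  99.]
0.66 [ 609. -206.] [141. 135.] 56 238 [80. 74. 70.]
0.58 [516. 245.] [40. 41.] 29 31 [109.  57. 122.]
0.56 [349. 555.] [38. 39.] 19 31 [214. 121. 135.]
wrist (array([ 620.1, -114.3,  101.7]), np.int64(1736)) [(0.96, array([634.1556651 , 204.88482803, 100.        ]))]
mat ((613.6859130859375, 68.17228698730469), (187.22653198242188, 88.50785827636719), 87.38599395751953) 9071
done ((619.9329833984375, 71.90937042236328), (33.5843391418457, 40.05772018432617), 84.23597717285156) 1422
0.64 [586. 378.] [19.  6.] 5 11 [50. 41. 29.]
0.64 [514. 245.] [34. 40.] 34 32 [74. 35. 89.]
```

View pics/wrist2.png

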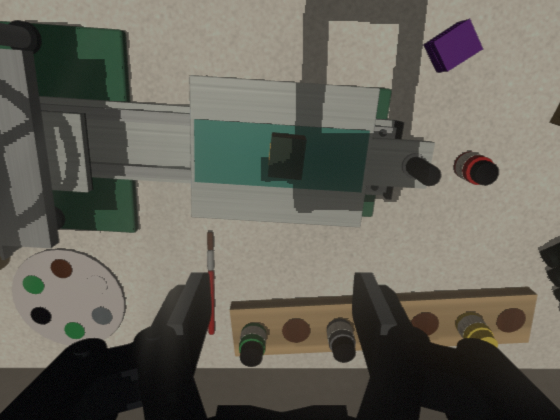

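```bash
cat >> h.py <<'E'
from scipy.spatial.transform import Rotation as Ro
def plan(way,beta,n=10,calls=1):
    """way: list of (x,y,z); beta: tool-y heading deg reached over the path. prints rows of ONE call in the start tool frame"""
    s=manip.observe();R=Ro.from_quat(s['ee_rot']).as_matrix();p0=s['tool_pos']
    b0=np.degrees(np.arctan2(R[1,1],R[0,1]));P=[p0]+[np.array(w,float) for w in way]
    L=np.r_[0,np.cumsum([np.linalg.norm(b-a) for a,b in zip(P,P[1:])])]
    # pass exactly through waypoints: rows per segment in proportion
    k=np.maximum(1,np.ceil(np.diff(L)/50)).astype(int)
    pts=[a+(b-a)*(i+1)/m for a,b,m in zip(P,P[1:],k) for i in range(m)]
    print(len(pts),'rows; from',np.round(p0,1),'beta',round(b0,1))
    N=len(pts)
    for i,x in enumerate(pts):
        d=R.T@(x-p0)/500; t=-(beta-b0)/30*min(1,(i+1)/max(1,N-1))
        print('{"slide": [%.3f, %.3f, %.3f], "turn": [0, 0, %.2f]},'%(*(d+0.0),t))
E
python3 - <<'E'
from h import *
plan([(620,71,120),(620,71,85),(620,71,58)],86)
E
```

```text
6 rows; from [633.2  66.  298.8] beta 90.1
{"slide": [0.007, 0.003, 0.089], "turn": [0, 0, 0.03]},
{"slide": [0.013, 0.005, 0.179], "turn": [0, 0, 0.05]},
{"slide": [0.020, 0.008, 0.268], "turn": [0, 0, 0.08]},
{"slide": [0.026, 0.010, 0.358], "turn": [0, 0, 0.11]},
{"slide": [0.026, 0.010, 0.428], "turn": [0, 0, 0.14]},
{"slide": [0.026, 0.010, 0.482], "turn": [0, 0, 0.14]},
```

>>> apply_moves([
  {"slide": [0.007,0.003,0.05],"turn": [0,0,0.03]},
  {"slide": [0.013,0.005,0.13],"turn": [0,0,0.05]},
  {"slide": [0.02,0.008,0.22],"turn": [0,0,0.08]},
  {"slide": [0.026,0.01,0.3],"turn": [0,0,0.11]},
  {"slide": [0.026,0.01,0.36],"turn": [0,0,0.14]},
  {"slide": [0.026,0.01,0.41],"turn": [0,0,0.14]},
  {"slide": [0.026,0.01,0.45],"turn": [0,0,0.14]},
  {"slide": [0.026,0.01,0.482],"turn": [0,0,0.14]},
  {"slide": [0.026,0.01,0.482],"turn": [0,0,0.14]},
  {"slide": [0.026,0.01,0.482],"turn": [0,0,0.14]},
])

```text
time_s: 17.75
tool_pos: [621.0, 70.8, 58.7]
ee_rot: [0.036, 0.999, 0.0, 0.001]
contact_force: [-0.0, 0.2, 0.5]
grip_width: 59.7
grasp_force: 0.0
```

>>> apply_moves([
  {"slide": [0,0,0],"turn": [0,0,0]},
  {"slide": [0,0,0],"turn": [0,0,0]},
  {"slide": [0,0,0],"turn": [0,0,0]},
  {"slide": [0,0,0],"turn": [0,0,0]},
  {"slide": [0,0,0],"turn": [0,0,0]},
  {"slide": [0,0,0],"turn": [0,0,0]},
  {"slide": [0,0,-0.01],"turn": [0,0,0]},
  {"slide": [0,0,-0.04],"turn": [0,0,0]},
  {"slide": [0,0,-0.09],"turn": [0,0,0]},
  {"slide": [0,0,-0.14],"turn": [0,0,0]},
], grip=1, squeeze=40)

```text
time_s: 19.0
tool_pos: [620.0, 70.8, 129.0]
ee_rot: [0.036, 0.999, -0.0, -0.0]
contact_force: [0.2, 0.2, -0.4]
grip_width: 33.0
grasp_force: 40.5
```

```bash
python3 - <<'E'
from h import *
print(manip.observe()['grip_width'])
plan([(560,100,130),(440,160,130),(394,179,80),(394,179,40),(394,179,11)],86)
E
```

```text
32.9996406977848
9 rows; from [620.   70.8 129. ] beta 85.9
{"slide": [0.062, 0.025, -0.001], "turn": [0, 0, -0.00]},
{"slide": [0.124, 0.050, -0.002], "turn": [0, 0, -0.00]},
{"slide": [0.207, 0.084, -0.002], "turn": [0, 0, -0.00]},
{"slide": [0.289, 0.118, -0.002], "turn": [0, 0, -0.00]},
{"slide": [0.372, 0.152, -0.002], "turn": [0, 0, -0.00]},
{"slide": [0.419, 0.168, 0.048], "turn": [0, 0, -0.00]},
{"slide": [0.466, 0.183, 0.098], "turn": [0, 0, -0.00]},
{"slide": [0.466, 0.183, 0.178], "turn": [0, 0, -0.00]},
{"slide": [0.466, 0.183, 0.236], "turn": [0, 0, -0.00]},
```

>>> apply_moves([
  {"slide": [0.062,0.025,0],"turn": [0,0,0]},
  {"slide": [0.124,0.05,0],"turn": [0,0,0]},
  {"slide": [0.207,0.084,0],"turn": [0,0,0]},
  {"slide": [0.289,0.118,0],"turn": [0,0,0]},
  {"slide": [0.372,0.152,0],"turn": [0,0,0]},
  {"slide": [0.43,0.17,0.04],"turn": [0,0,0]},
  {"slide": [0.466,0.183,0.1],"turn": [0,0,0]},
  {"slide": [0.466,0.183,0.17],"turn": [0,0,0]},
  {"slide": [0.466,0.183,0.22],"turn": [0,0,0]},
  {"slide": [0.466,0.183,0.235],"turn": [0,0,0]},
])

```text
time_s: 20.25
tool_pos: [393.1, 178.4, 10.4]
ee_rot: [0.036, 0.999, -0.001, -0.002]
contact_force: [-21.7, -8.5, 52.0]
grip_width: 33.1
grasp_force: 46.9
```

>>> apply_moves([
  {"slide": [0,0,0],"turn": [0,0,0]},
  {"slide": [0,0,0],"turn": [0,0,0]},
  {"slide": [0,0,0],"turn": [0,0,0]},
  {"slide": [0,0,0],"turn": [0,0,0]},
  {"slide": [0,0,0],"turn": [0,0,0]},
  {"slide": [0,0,-0.02],"turn": [0,0,0]},
  {"slide": [0,0,-0.08],"turn": [0,0,0]},
  {"slide": [0,0,-0.16],"turn": [0,0,0]},
  {"slide": [0,0,-0.25],"turn": [0,0,0]},
  {"slide": [0,0,-0.3],"turn": [0,0,0]},
], grip=-0.4)

```text
time_s: 21.5
tool_pos: [395.5, 179.1, 163.7]
ee_rot: [0.036, 0.999, 0.001, 0.002]
contact_force: [-0.1, -0.1, -0.2]
grip_width: 59.7
grasp_force: 0.0
```

```bash
python3 - <<'E'
from h import *
for n in('top','scene'):
    p=shot(n,n+'3.png');w=cloud(p)
    for b in boxes(p,'plinth1')+boxes(p,'done_plinth'): print(*b)
    m=(w[...,2]>27)&(w[...,2]<42)&(abs(w[...,0]-394)<55)&(abs(w[...,1]-179)<60)
    if m.sum()>10: print('done',cv2.minAreaRect(w[m][:,:2].astype(np.float32)),m.sum())
E
```

```text
0.8 [348. 558.] [33. 41.] 15 33 [160.  86. 103.]
0.69 [467. 421.] [33. 37.] 63 33 [130.  98.  63.]
0.61 [515. 246.] [33. 39.] 32 34 [ 89.  44. 105.]
0.47 [579. 398.] [33. 37.] 75 33 [130.   98.5  64. ]
0.84 [580. 396.] [36. 41.] 74 31 [176. 137. 100.]
0.8 [348. 555.] [37. 40.] 14 30 [215. 122. 136.]
0.69 [402. 483.] [145.  12.] 45 9 [147. 126. 117.]
0.68 [467. 419.] [40. 42.] 61 31 [175. 136.  99.]
0.67 [515. 244.] [37. 40.] 34 30 [110.  57. 123.]
0.82 [393. 179.] [38. 41.] 90 35 [31. 31. 26.]
0.37 [582. 398.] [33. 39.] 74 31 [175. 136.  99.]
done ((393.27044677734375, 177.72793579101562), (38.620338439941406, 41.215675354003906), 86.2479019165039) 159
```

```bash
python3 - <<'E'
from h import *
plan([(580,397,130),(580,397,60),(580,397,25),(580,397,8)],74)
E
```

```text
10 rows; from [393.4 178.5 159.1] beta 85.9
{"slide": [-0.057, 0.077, 0.010], "turn": [0, 0, 0.04]},
{"slide": [-0.114, 0.154, 0.019], "turn": [0, 0, 0.09]},
{"slide": [-0.170, 0.231, 0.029], "turn": [0, 0, 0.13]},
{"slide": [-0.227, 0.308, 0.038], "turn": [0, 0, 0.18]},
{"slide": [-0.284, 0.386, 0.048], "turn": [0, 0, 0.22]},
{"slide": [-0.341, 0.463, 0.057], "turn": [0, 0, 0.26]},
{"slide": [-0.341, 0.463, 0.127], "turn": [0, 0, 0.31]},
{"slide": [-0.341, 0.463, 0.197], "turn": [0, 0, 0.35]},
{"slide": [-0.341, 0.463, 0.267], "turn": [0, 0, 0.40]},
{"slide": [-0.341, 0.463, 0.301], "turn": [0, 0, 0.40]},
```

>>> apply_moves([
  {"slide": [-0.03,0.04,0.01],"turn": [0,0,0.04]},
  {"slide": [-0.085,0.115,0.019],"turn": [0,0,0.12]},
  {"slide": [-0.15,0.2,0.029],"turn": [0,0,0.2]},
  {"slide": [-0.21,0.285,0.038],"turn": [0,0,0.3]},
  {"slide": [-0.27,0.37,0.048],"turn": [0,0,0.4]},
  {"slide": [-0.32,0.43,0.057],"turn": [0,0,0.4]},
  {"slide": [-0.341,0.463,0.1],"turn": [0,0,0.4]},
  {"slide": [-0.341,0.463,0.17],"turn": [0,0,0.4]},
  {"slide": [-0.341,0.463,0.2],"turn": [0,0,0.4]},
  {"slide": [-0.341,0.463,0.2],"turn": [0,0,0.4]},
])

```text
time_s: 23.05
tool_pos: [579.2, 396.3, 57.5]
ee_rot: [0.14, 0.99, -0.002, -0.002]
contact_force: [0.2, 0.1, 0.8]
grip_width: 59.5
grasp_force: 0.0
```

```bash
python3 - <<'E'
from h import *
p=shot('wrist');w=cloud(p)
m=(abs(w[...,2]-30)<6)&(abs(w[...,0]-580)<60)&(abs(w[...,1]-397)<60)
if m.sum()>20: print('A',cv2.minAreaRect(w[m][:,:2].astype(np.float32)),m.sum())
p=shot('scene')
for b in boxes(p,'plinth1'): print(*b)
plan([(580,397,8)],74)
E
```

```text
A ((579.428466796875, 397.7933654785156), (33.44328689575195, 40.78501892089844), 72.9591293334961) 5040
0.85 [467. 421.] [36. 41.] 64 31 [109.  94.  78.]
0.77 [348. 556.] [38. 38.] 14 31 [223. 129. 144.]
0.74 [587. 396.] [32. 27.] 77 30 [94. 74. 56.]
0.72 [810. -29.] [ 16. 149.] 89 9 [172. 104.  93.]
0.67 [515. 243.] [39. 39.] 34 31 [117.  61. 131.]
2 rows; from [581.9 397.7  61.9] beta 73.9
{"slide": [0.002, -0.001, 0.054], "turn": [0, 0, -0.00]},
{"slide": [0.003, -0.003, 0.108], "turn": [0, 0, -0.00]},
```

>>> apply_moves([
  {"slide": [0,0,0.03],"turn": [0,0,0]},
  {"slide": [0,0,0.06],"turn": [0,0,0]},
  {"slide": [0,0,0.085],"turn": [0,0,0]},
  {"slide": [0,0,0.1],"turn": [0,0,0]},
  {"slide": [0,0,0.1],"turn": [0,0,0]},
  {"slide": [0,0,0.1],"turn": [0,0,0]},
  {"slide": [0,0,0.1],"turn": [0,0,0]},
  {"slide": [0,0,0.1],"turn": [0,0,0]},
  {"slide": [0,0,0.1],"turn": [0,0,0]},
  {"slide": [0,0,0.1],"turn": [0,0,0]},
])

```text
time_s: 24.45
tool_pos: [581.0, 397.4, 10.4]
ee_rot: [0.14, 0.99, 0.0, 0.0]
contact_force: [-0.3, -1.0, -0.4]
grip_width: 59.7
grasp_force: 0.0
```

>>> apply_moves([
  {"slide": [0,0,0],"turn": [0,0,0]},
  {"slide": [0,0,0],"turn": [0,0,0]},
  {"slide": [0,0,0],"turn": [0,0,0]},
  {"slide": [0,0,0],"turn": [0,0,0]},
  {"slide": [0,0,0],"turn": [0,0,0]},
  {"slide": [0,0,0],"turn": [0,0,0]},
  {"slide": [0,0,0],"turn": [0,0,0]},
  {"slide": [0,0,0],"turn": [0,0,0]},
  {"slide": [0,0,0],"turn": [0,0,0]},
  {"slide": [0,0,0],"turn": [0,0,0]},
], grip=1, squeeze=40)

```text
time_s: 25.7
tool_pos: [581.1, 397.5, 10.4]
ee_rot: [0.14, 0.99, 0.0, 0.0]
contact_force: [1.2, 0.5, 1.7]
grip_width: 33.2
grasp_force: 41.4
```

```bash
python3 - <<'E'
from h import *
plan([(580,397,60),(590,340,125),(626,100,125)],86.4)
E
```

```text
8 rows; from [581.1 397.5  10.4] beta 73.9
{"slide": [0.002, -0.002, -0.099], "turn": [0, 0, -0.06]},
{"slide": [-0.024, -0.054, -0.164], "turn": [0, 0, -0.12]},
{"slide": [-0.049, -0.105, -0.229], "turn": [0, 0, -0.18]},
{"slide": [-0.089, -0.194, -0.229], "turn": [0, 0, -0.24]},
{"slide": [-0.130, -0.282, -0.229], "turn": [0, 0, -0.30]},
{"slide": [-0.170, -0.370, -0.229], "turn": [0, 0, -0.36]},
{"slide": [-0.211, -0.458, -0.229], "turn": [0, 0, -0.42]},
{"slide": [-0.251, -0.547, -0.229], "turn": [0, 0, -0.42]},
```

>>> apply_moves([
  {"slide": [0,0,-0.06],"turn": [0,0,0]},
  {"slide": [0,0,-0.14],"turn": [0,0,-0.1]},
  {"slide": [-0.024,-0.054,-0.22],"turn": [0,0,-0.18]},
  {"slide": [-0.06,-0.13,-0.26],"turn": [0,0,-0.24]},
  {"slide": [-0.1,-0.22,-0.26],"turn": [0,0,-0.3]},
  {"slide": [-0.145,-0.315,-0.26],"turn": [0,0,-0.36]},
  {"slide": [-0.19,-0.41,-0.26],"turn": [0,0,-0.42]},
  {"slide": [-0.23,-0.5,-0.26],"turn": [0,0,-0.42]},
  {"slide": [-0.251,-0.547,-0.26],"turn": [0,0,-0.42]},
  {"slide": [-0.251,-0.547,-0.26],"turn": [0,0,-0.42]},
])

```text
time_s: 26.95
tool_pos: [625.3, 97.8, 139.5]
ee_rot: [0.032, 0.999, -0.0, -0.001]
contact_force: [0.3, 0.5, -0.6]
grip_width: 32.9
grasp_force: 41.1
```

>>> apply_moves([
  {"slide": [0,0,0],"turn": [0,0,0]},
  {"slide": [0,0,0],"turn": [0,0,0]},
  {"slide": [0,0,0],"turn": [0,0,0]},
  {"slide": [0,0,0.05],"turn": [0,0,0]},
  {"slide": [0,0,0.09],"turn": [0,0,0]},
  {"slide": [0,0,0.12],"turn": [0,0,0]},
  {"slide": [0,0,0.13],"turn": [0,0,0]},
  {"slide": [0,0,0.13],"turn": [0,0,0]},
  {"slide": [0,0,0.13],"turn": [0,0,0]},
  {"slide": [0,0,0.13],"turn": [0,0,0]},
])

```text
time_s: 28.2
tool_pos: [626.3, 99.8, 76.2]
ee_rot: [0.031, 1.0, 0.0, 0.001]
contact_force: [0.2, -0.3, -0.7]
grip_width: 33.1
grasp_force: 41.1
```

```bash
python3 - <<'E'
from h import *
s=manip.observe();print(s['tool_pos'],s['contact_force'])
p=shot('wrist');w=cloud(p)
for z in (82,92): 
  m=(abs(w[...,2]-z)<6)&(abs(w[...,0]-626)<40)&(abs(w[...,1]-100)<25)
  print(z,m.sum())
plan([(626.2,100,62.5)],86.4)
E
```

```text
[626.33696498  99.84561557  76.24770412] [ 0.18351558 -0.25190598 -0.67018116]
82 1286
92 7739
1 rows; from [626.2  99.8  76.1] beta 86.5
{"slide": [0.000, 0.000, 0.027], "turn": [0, 0, 0.00]},
```

Lower 13 mm, release, lift.

>>> apply_moves([
  {"slide": [0,0,0.01],"turn": [0,0,0]},
  {"slide": [0,0,0.018],"turn": [0,0,0]},
  {"slide": [0,0,0.024],"turn": [0,0,0]},
  {"slide": [0,0,0.026],"turn": [0,0,0]},
  {"slide": [0,0,0.026],"turn": [0,0,0]},
  {"slide": [0,0,0.026],"turn": [0,0,0]},
  {"slide": [0,0,0.026],"turn": [0,0,0]},
  {"slide": [0,0,0.026],"turn": [0,0,0]},
  {"slide": [0,0,0.026],"turn": [0,0,0]},
  {"slide": [0,0,0.026],"turn": [0,0,0]},
])

```text
time_s: 29.5
tool_pos: [625.7, 99.9, 62.4]
ee_rot: [0.031, 1.0, 0.0, 0.0]
contact_force: [-1.8, -0.4, 2.8]
grip_width: 33.3
grasp_force: 41.5
```

>>> apply_moves([
  {"slide": [0,0,0],"turn": [0,0,0]},
  {"slide": [0,0,0],"turn": [0,0,0]},
  {"slide": [0,0,0],"turn": [0,0,0]},
  {"slide": [0,0,0],"turn": [0,0,0]},
  {"slide": [0,0,0],"turn": [0,0,0]},
  {"slide": [0,0,-0.02],"turn": [0,0,0]},
  {"slide": [0,0,-0.08],"turn": [0,0,0]},
  {"slide": [0,0,-0.14],"turn": [0,0,0]},
  {"slide": [0,0,-0.16],"turn": [0,0,0]},
  {"slide": [0,0,-0.16],"turn": [0,0,0]},
], grip=-0.4)

```text
time_s: 30.75
tool_pos: [626.2, 99.9, 143.1]
ee_rot: [0.031, 1.0, 0.0, 0.001]
contact_force: [0.2, -0.0, -0.1]
grip_width: 59.8
grasp_force: 0.0
```

```bash
python3 - <<'E'
from h import *
s=manip.observe();print(s['tool_pos'],s['contact_force'])
for n in('top','scene'):
    p=shot(n)
    for b in boxes(p,'plinth1'): print(*b)
plan([(590,250,150),(467,421,140),(467,421,60)],63)
E
```

```text
[626.19494347  99.87198953 143.14230285] [ 0.16571028 -0.01702379 -0.08460887]
0.68 [466. 422.] [33. 39.] 65 33 [151. 114.  74.]
0.66 [515. 246.] [34. 38.] 34 33 [104.  52. 121.]
0.64 [348. 557.] [32. 39.] 17 34 [185. 100. 119.]
0.42 [615. 104.] [30. 20.] 89 85 [79.  60.  41.5]
0.87 [625. 100.] [38. 41.] 86 83 [92.5 74.  55. ]
0.8 [348. 556.] [37. 40.] 14 31 [221. 127. 142.]
0.68 [515. 243.] [37. 41.] 37 31 [115.  60. 128.]
0.63 [467. 420.] [38. 40.] 64 31 [183. 142. 104.]
0.43 [644. 287.] [28. 25.] 34 47 [36. 34. 34.]
11 rows; from [624.6  99.8 140.6] beta 86.5
{"slide": [0.022, 0.074, -0.005], "turn": [0, 0, 0.08]},
{"slide": [0.044, 0.148, -0.009], "turn": [0, 0, 0.16]},
{"slide": [0.066, 0.222, -0.014], "turn": [0, 0, 0.23]},
{"slide": [0.088, 0.296, -0.019], "turn": [0, 0, 0.31]},
{"slide": [0.141, 0.361, -0.015], "turn": [0, 0, 0.39]},
{"slide": [0.194, 0.426, -0.010], "turn": [0, 0, 0.47]},
{"slide": [0.247, 0.491, -0.006], "turn": [0, 0, 0.55]},
{"slide": [0.301, 0.557, -0.002], "turn": [0, 0, 0.63]},
{"slide": [0.354, 0.622, 0.002], "turn": [0, 0, 0.70]},
{"slide": [0.354, 0.622, 0.082], "turn": [0, 0, 0.78]},
{"slide": [0.354, 0.622, 0.162], "turn": [0, 0, 0.78]},
```

>>> apply_moves([
  {"slide": [0.015,0.04,-0.005],"turn": [0,0,0.08]},
  {"slide": [0.04,0.11,-0.01],"turn": [0,0,0.16]},
  {"slide": [0.075,0.2,-0.01],"turn": [0,0,0.23]},
  {"slide": [0.12,0.28,-0.01],"turn": [0,0,0.31]},
  {"slide": [0.17,0.36,-0.01],"turn": [0,0,0.4]},
  {"slide": [0.22,0.44,0],"turn": [0,0,0.5]},
  {"slide": [0.275,0.52,0],"turn": [0,0,0.6]},
  {"slide": [0.33,0.59,0],"turn": [0,0,0.7]},
  {"slide": [0.354,0.622,0.05],"turn": [0,0,0.75]},
  {"slide": [0.354,0.622,0.08],"turn": [0,0,0.75]},
])

```text
time_s: 32.2
tool_pos: [466.0, 421.5, 99.9]
ee_rot: [0.224, 0.975, -0.001, -0.001]
contact_force: [0.6, -0.6, 1.1]
grip_width: 60.0
grasp_force: 0.0
```

>>> apply_moves([
  {"slide": [0,0,0],"turn": [0,0,0]},
  {"slide": [0,0,0.03],"turn": [0,0,0]},
  {"slide": [0,0,0.06],"turn": [0,0,0]},
  {"slide": [0,0,0.08],"turn": [0,0,0]},
  {"slide": [0,0,0.08],"turn": [0,0,0]},
  {"slide": [0,0,0.08],"turn": [0,0,0]},
  {"slide": [0,0,0.08],"turn": [0,0,0]},
  {"slide": [0,0,0.08],"turn": [0,0,0]},
  {"slide": [0,0,0.08],"turn": [0,0,0]},
  {"slide": [0,0,0.08],"turn": [0,0,0]},
])

```text
time_s: 33.45
tool_pos: [468.1, 421.1, 62.4]
ee_rot: [0.225, 0.974, 0.0, 0.0]
contact_force: [-0.9, -0.4, -0.0]
grip_width: 59.5
grasp_force: 0.0
```

```bash
python3 - <<'E'
from h import *
p=shot('wrist');w=cloud(p)
m=(abs(w[...,2]-30)<6)&(abs(w[...,0]-467)<45)&(abs(w[...,1]-421)<45)
if m.sum()>20: print('B',cv2.minAreaRect(w[m][:,:2].astype(np.float32)),m.sum())
plan([(467,421,10.4)],64)
E
```

```text
B ((466.53497314453125, 421.616943359375), (33.51985549926758, 41.13131332397461), 63.79832458496094) 4855
2 rows; from [468.1 421.1  62.4] beta 64.0
{"slide": [0.001, -0.001, 0.052], "turn": [0, 0, -0.00]},
{"slide": [0.002, -0.001, 0.104], "turn": [0, 0, -0.00]},
```

>>> apply_moves([
  {"slide": [0,0,0.03],"turn": [0,0,0]},
  {"slide": [0.002,0,0.06],"turn": [0,0,0]},
  {"slide": [0.002,0,0.09],"turn": [0,0,0]},
  {"slide": [0.002,0,0.104],"turn": [0,0,0]},
  {"slide": [0.002,0,0.104],"turn": [0,0,0]},
  {"slide": [0.002,0,0.104],"turn": [0,0,0]},
  {"slide": [0.002,0,0.104],"turn": [0,0,0]},
  {"slide": [0.002,0,0.104],"turn": [0,0,0]},
  {"slide": [0.002,0,0.104],"turn": [0,0,0]},
  {"slide": [0.002,0,0.104],"turn": [0,0,0]},
])

```text
time_s: 34.75
tool_pos: [467.2, 421.6, 10.4]
ee_rot: [0.225, 0.974, 0.0, 0.0]
contact_force: [-0.6, -0.4, -0.9]
grip_width: 59.7
grasp_force: 0.0
```

>>> apply_moves([
  {"slide": [0,0,0],"turn": [0,0,0]},
  {"slide": [0,0,0],"turn": [0,0,0]},
  {"slide": [0,0,0],"turn": [0,0,0]},
  {"slide": [0,0,0],"turn": [0,0,0]},
  {"slide": [0,0,0],"turn": [0,0,0]},
  {"slide": [0,0,0],"turn": [0,0,0]},
  {"slide": [0,0,0],"turn": [0,0,0]},
  {"slide": [0,0,0],"turn": [0,0,0]},
  {"slide": [0,0,0],"turn": [0,0,0]},
  {"slide": [0,0,0],"turn": [0,0,0]},
], grip=1, squeeze=40)

```text
time_s: 36.0
tool_pos: [467.4, 421.7, 10.5]
ee_rot: [0.225, 0.974, 0.0, 0.0]
contact_force: [0.6, 0.4, 3.2]
grip_width: 33.3
grasp_force: 41.5
```

```bash
python3 - <<'E'
from h import *
plan([(467,421,60),(500,370,140),(560,80,140),(622,30,140)],86.4)
E
```

```text
12 rows; from [467.4 421.7  10.5] beta 64.0
{"slide": [0.000, -0.001, -0.099], "turn": [0, 0, -0.07]},
{"slide": [-0.035, -0.022, -0.152], "turn": [0, 0, -0.14]},
{"slide": [-0.069, -0.043, -0.206], "turn": [0, 0, -0.20]},
{"slide": [-0.104, -0.064, -0.259], "turn": [0, 0, -0.27]},
{"slide": [-0.164, -0.142, -0.259], "turn": [0, 0, -0.34]},
{"slide": [-0.225, -0.220, -0.259], "turn": [0, 0, -0.41]},
{"slide": [-0.285, -0.298, -0.259], "turn": [0, 0, -0.48]},
{"slide": [-0.346, -0.377, -0.259], "turn": [0, 0, -0.54]},
{"slide": [-0.406, -0.455, -0.259], "turn": [0, 0, -0.61]},
{"slide": [-0.466, -0.533, -0.259], "turn": [0, 0, -0.68]},
{"slide": [-0.544, -0.551, -0.259], "turn": [0, 0, -0.75]},
{"slide": [-0.622, -0.568, -0.259], "turn": [0, 0, -0.75]},
```

>>> apply_moves([
  {"slide": [0,0,-0.06],"turn": [0,0,0]},
  {"slide": [0,0,-0.14],"turn": [0,0,-0.1]},
  {"slide": [-0.05,-0.03,-0.22],"turn": [0,0,-0.2]},
  {"slide": [-0.104,-0.064,-0.26],"turn": [0,0,-0.3]},
  {"slide": [-0.164,-0.142,-0.26],"turn": [0,0,-0.4]},
  {"slide": [-0.225,-0.22,-0.26],"turn": [0,0,-0.5]},
  {"slide": [-0.285,-0.298,-0.26],"turn": [0,0,-0.6]},
  {"slide": [-0.346,-0.377,-0.26],"turn": [0,0,-0.7]},
  {"slide": [-0.406,-0.455,-0.26],"turn": [0,0,-0.747]},
  {"slide": [-0.466,-0.533,-0.26],"turn": [0,0,-0.747]},
])

```text
time_s: 37.25
tool_pos: [559.0, 78.3, 139.5]
ee_rot: [0.031, 1.0, -0.0, -0.001]
contact_force: [0.8, -0.5, -0.9]
grip_width: 33.3
grasp_force: 41.1
```

```bash
python3 - <<'E'
from h import *
print(manip.observe()['grip_width'])
plan([(622,30,140),(621.8,30,85)],86.4)
E
```

```text
33.33523378758322
4 rows; from [559.   78.3 139.5] beta 86.4
{"slide": [-0.066, -0.044, -0.001], "turn": [0, 0, 0.00]},
{"slide": [-0.132, -0.089, -0.001], "turn": [0, 0, 0.00]},
{"slide": [-0.132, -0.089, 0.054], "turn": [0, 0, 0.00]},
{"slide": [-0.131, -0.089, 0.109], "turn": [0, 0, 0.00]},
```

>>> apply_moves([
  {"slide": [-0.06,-0.04,0],"turn": [0,0,0]},
  {"slide": [-0.12,-0.08,0],"turn": [0,0,0]},
  {"slide": [-0.132,-0.091,0],"turn": [0,0,0]},
  {"slide": [-0.132,-0.091,0],"turn": [0,0,0]},
  {"slide": [-0.132,-0.091,0.05],"turn": [0,0,0]},
  {"slide": [-0.132,-0.091,0.1],"turn": [0,0,0]},
  {"slide": [-0.132,-0.091,0.12],"turn": [0,0,0]},
  {"slide": [-0.132,-0.091,0.12],"turn": [0,0,0]},
  {"slide": [-0.132,-0.091,0.12],"turn": [0,0,0]},
  {"slide": [-0.132,-0.091,0.12],"turn": [0,0,0]},
])

```text
time_s: 38.5
tool_pos: [623.5, 30.3, 81.6]
ee_rot: [0.031, 1.0, -0.0, 0.001]
contact_force: [0.2, -0.3, 0.3]
grip_width: 32.9
grasp_force: 41.2
```

Lower 19 mm to about 62.6.

>>> apply_moves([
  {"slide": [0,0,0.01],"turn": [0,0,0]},
  {"slide": [0.002,0,0.02],"turn": [0,0,0]},
  {"slide": [0.002,0,0.03],"turn": [0,0,0]},
  {"slide": [0.002,0,0.036],"turn": [0,0,0]},
  {"slide": [0.002,0,0.038],"turn": [0,0,0]},
  {"slide": [0.002,0,0.038],"turn": [0,0,0]},
  {"slide": [0.002,0,0.038],"turn": [0,0,0]},
  {"slide": [0.002,0,0.038],"turn": [0,0,0]},
  {"slide": [0.002,0,0.038],"turn": [0,0,0]},
  {"slide": [0.002,0,0.038],"turn": [0,0,0]},
])

```text
time_s: 39.75
tool_pos: [621.6, 30.3, 62.4]
ee_rot: [0.031, 1.0, -0.0, -0.0]
contact_force: [-5.6, -0.2, 9.4]
grip_width: 33.0
grasp_force: 42.2
```

>>> apply_moves([
  {"slide": [0,0,0],"turn": [0,0,0]},
  {"slide": [0,0,0],"turn": [0,0,0]},
  {"slide": [0,0,0],"turn": [0,0,0]},
  {"slide": [0,0,0],"turn": [0,0,0]},
  {"slide": [0,0,0],"turn": [0,0,0]},
  {"slide": [0,0,-0.03],"turn": [0,0,0]},
  {"slide": [0,0,-0.1],"turn": [0,0,0]},
  {"slide": [0,0,-0.2],"turn": [0,0,0]},
  {"slide": [0,0,-0.3],"turn": [0,0,0]},
  {"slide": [0,0,-0.4],"turn": [0,0,0]},
], grip=-0.15)

```text
time_s: 41.0
tool_pos: [621.7, 30.4, 264.4]
ee_rot: [0.031, 1.0, -0.0, 0.001]
contact_force: [0.9, 0.2, 0.0]
grip_width: 49.0
grasp_force: 0.0
```

```bash
python3 - <<'E'
from h import *
s=manip.observe();print(s['tool_pos'])
for n in('wrist','scene'):
    p=shot(n,n+'4.png');w=cloud(p)
    print(n,grip_post(p))
    for b in boxes(p,'plinth1'): print(*b)
plan([(634,205,250)],86.4)
E
```

```text
[621.68156809  30.36740223 264.41455338]
wrist (array([ 623.9, -112.7,  101.1]), np.int64(1747))
0.97 [621.  31.] [33. 40.] 87 84 [68. 58. 46.]
0.65 [624. 101.] [34. 40.] 86 84 [63. 52. 39.]
0.58 [514. 245.] [34. 41.] 34 32 [74. 35. 90.]
scene (array([633.5, 201.7,  94.1]), np.int64(106))
0.89 [348. 556.] [40. 39.] 13 31 [213. 120. 134.]
0.77 [622.  30.] [39. 42.] 83 83 [89.  71.  53.5]
0.73 [625. 100.] [38. 41.] 89 83 [86. 69. 52.]
0.73 [514. 243.] [39. 40.] 34 31 [108.  57. 121.]
0.57 [815. -28.] [ 12. 131.] 87 9 [159.  90.  81.]
4 rows; from [622.6  30.3 264.1] beta 86.4
{"slide": [-0.000, 0.088, 0.007], "turn": [0, 0, 0.00]},
{"slide": [-0.000, 0.175, 0.014], "turn": [0, 0, 0.00]},
{"slide": [-0.001, 0.263, 0.021], "turn": [0, 0, 0.00]},
{"slide": [-0.001, 0.350, 0.028], "turn": [0, 0, 0.00]},
```

View pics/wrist4.png

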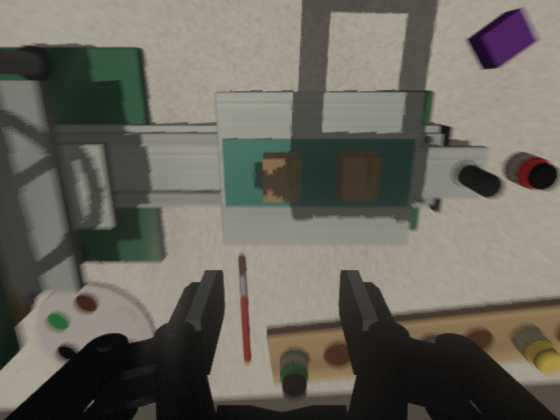

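View pics/scene4.png

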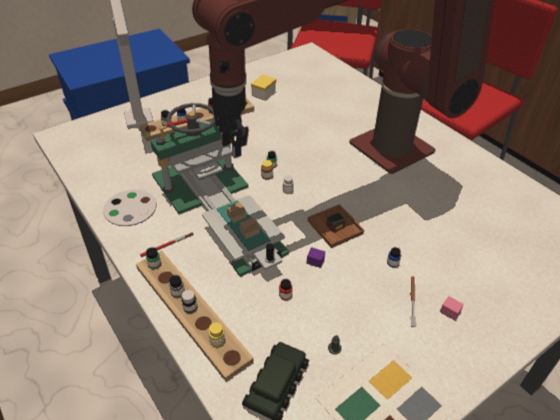

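Both pale plinths stand on the mat (wrist view, about (280,178) and (360,177)), and the finished one is in the tray (scene view, (337,222)). Next the carrier goes back in.

>>> apply_moves([
  {"slide": [0,0.05,0],"turn": [0,0,0]},
  {"slide": [0,0.13,0],"turn": [0,0,0]},
  {"slide": [0,0.22,0],"turn": [0,0,0]},
  {"slide": [0,0.3,0],"turn": [0,0,0]},
  {"slide": [0,0.35,0.04],"turn": [0,0,0]},
  {"slide": [0,0.35,0.12],"turn": [0,0,0]},
  {"slide": [0,0.35,0.2],"turn": [0,0,0]},
  {"slide": [0,0.35,0.26],"turn": [0,0,0]},
  {"slide": [0,0.35,0.26],"turn": [0,0,0]},
  {"slide": [0,0.35,0.26],"turn": [0,0,0]},
], grip=-0.4)

```text
time_s: 42.45
tool_pos: [632.9, 204.7, 131.4]
ee_rot: [0.032, 1.0, -0.0, -0.0]
contact_force: [0.1, 0.9, 0.4]
grip_width: 59.9
grasp_force: 0.0
```

```bash
python3 - <<'E'
from h import *
plan([(633.5,205.5,69)],86.4)
E
```

```text
2 rows; from [632.9 204.7 131.4] beta 86.4
{"slide": [-0.001, 0.001, 0.062], "turn": [0, 0, -0.00]},
{"slide": [-0.001, 0.002, 0.125], "turn": [0, 0, -0.00]},
```

>>> apply_moves([
  {"slide": [0,0,0.04],"turn": [0,0,0]},
  {"slide": [0,0.001,0.09],"turn": [0,0,0]},
  {"slide": [0,0.001,0.115],"turn": [0,0,0]},
  {"slide": [0,0.001,0.124],"turn": [0,0,0]},
  {"slide": [0,0.001,0.124],"turn": [0,0,0]},
  {"slide": [0,0.001,0.124],"turn": [0,0,0]},
  {"slide": [0,0.001,0.124],"turn": [0,0,0]},
  {"slide": [0,0.001,0.124],"turn": [0,0,0]},
  {"slide": [0,0.001,0.124],"turn": [0,0,0]},
  {"slide": [0,0.001,0.124],"turn": [0,0,0]},
])

```text
time_s: 43.7
tool_pos: [632.7, 205.5, 69.3]
ee_rot: [0.031, 1.0, -0.0, -0.0]
contact_force: [-0.2, 0.1, -0.9]
grip_width: 59.5
grasp_force: 0.0
```

>>> apply_moves([
  {"slide": [0,0,0],"turn": [0,0,0]},
  {"slide": [0,0,0],"turn": [0,0,0]},
  {"slide": [0,0,0],"turn": [0,0,0]},
  {"slide": [0,0,0],"turn": [0,0,0]},
  {"slide": [0,0,0],"turn": [0,0,0]},
  {"slide": [0,0,0],"turn": [0,0,0]},
  {"slide": [0,0,0],"turn": [0,0,0]},
  {"slide": [0,0,0],"turn": [0,0,0]},
  {"slide": [0,0,0],"turn": [0,0,0]},
  {"slide": [0,0,0],"turn": [0,0,0]},
], grip=1, squeeze=40)

```text
time_s: 44.95
tool_pos: [632.7, 204.7, 69.4]
ee_rot: [0.032, 1.0, -0.001, -0.0]
contact_force: [-2.5, -5.0, 3.3]
grip_width: 19.1
grasp_force: 39.1
```

>>> apply_moves([
  {"slide": [0,-0.005,0],"turn": [0,0,0]},
  {"slide": [0,-0.015,0],"turn": [0,0,0]},
  {"slide": [0,-0.03,0],"turn": [0,0,0]},
  {"slide": [0,-0.055,0],"turn": [0,0,0]},
  {"slide": [0,-0.085,0],"turn": [0,0,0]},
  {"slide": [0,-0.12,0],"turn": [0,0,0]},
  {"slide": [0,-0.155,0],"turn": [0,0,0]},
  {"slide": [0,-0.19,0],"turn": [0,0,0]},
  {"slide": [0,-0.215,0],"turn": [0,0,0]},
  {"slide": [0,-0.23,0],"turn": [0,0,0]},
])

```text
time_s: 46.2
tool_pos: [625.5, 89.7, 69.4]
ee_rot: [0.032, 0.999, -0.0, -0.0]
contact_force: [-2.4, 1.7, 3.8]
grip_width: 18.8
grasp_force: 39.8
```

```bash
python3 - <<'E'
from h import *
s=manip.observe();print(s['contact_force'],s['grip_width'])
p=shot('scene')
for b in boxes(p,'plinth1'): print(*b)
plan([(616.8,-64.9,69.5)],86.4)
E
```

```text
[-2.37540883  1.67416671  3.78774074] 18.761757418573215
0.84 [516. 244.] [37. 40.] 32 31 [116.  60. 129.]
0.83 [348. 556.] [39. 38.] 15 31 [222. 128. 143.]
0.77 [615. -87.] [40. 42.] 90 83 [174. 136. 101.]
0.54 [621. -18.] [36. 33.] 89 83 [177. 140. 103.]
4 rows; from [625.4  89.5  69.4] beta 86.3
{"slide": [-0.001, -0.077, 0.000], "turn": [0, 0, -0.00]},
{"slide": [-0.001, -0.155, 0.000], "turn": [0, 0, -0.00]},
{"slide": [-0.002, -0.232, 0.000], "turn": [0, 0, -0.00]},
{"slide": [-0.002, -0.309, 0.000], "turn": [0, 0, -0.00]},
```

>>> apply_moves([
  {"slide": [0,-0.01,0],"turn": [0,0,0]},
  {"slide": [0,-0.03,0],"turn": [0,0,0]},
  {"slide": [0,-0.065,0],"turn": [0,0,0]},
  {"slide": [0,-0.11,0],"turn": [0,0,0]},
  {"slide": [0,-0.16,0],"turn": [0,0,0]},
  {"slide": [0,-0.21,0],"turn": [0,0,0]},
  {"slide": [0,-0.255,0],"turn": [0,0,0]},
  {"slide": [0,-0.285,0],"turn": [0,0,0]},
  {"slide": [0,-0.302,0],"turn": [0,0,0]},
  {"slide": [0,-0.309,0],"turn": [0,0,0]},
])

```text
time_s: 47.55
tool_pos: [615.7, -64.7, 69.4]
ee_rot: [0.032, 0.999, -0.0, 0.0]
contact_force: [-1.4, 0.5, 5.4]
grip_width: 18.6
grasp_force: 40.2
```

>>> apply_moves([
  {"slide": [0,0,0],"turn": [0,0,0]},
  {"slide": [0,0,0],"turn": [0,0,0]},
  {"slide": [0,0,0],"turn": [0,0,0]},
  {"slide": [0,0,0],"turn": [0,0,0]},
  {"slide": [0,0,0],"turn": [0,0,0]},
  {"slide": [0,0,0],"turn": [0,0,0]},
  {"slide": [0,0,0],"turn": [0,0,0]},
  {"slide": [0,0,0],"turn": [0,0,0]},
  {"slide": [0,0,0],"turn": [0,0,0]},
  {"slide": [0,0,0],"turn": [0,0,0]},
])

```text
time_s: 48.8
tool_pos: [615.7, -64.8, 69.4]
ee_rot: [0.031, 1.0, -0.001, -0.0]
contact_force: [-2.2, -5.2, 5.0]
grip_width: 18.9
grasp_force: 40.3
```

>>> apply_moves([
  {"slide": [0,0,0],"turn": [0,0,0]},
  {"slide": [0,0,0],"turn": [0,0,0]},
  {"slide": [0,0,0],"turn": [0,0,0]},
  {"slide": [0,0,0],"turn": [0,0,0]},
  {"slide": [0,0,0],"turn": [0,0,0]},
  {"slide": [0,0,-0.06],"turn": [0,0,0]},
  {"slide": [0,0,-0.16],"turn": [0,0,0]},
  {"slide": [0,0,-0.28],"turn": [0,0,0]},
  {"slide": [0,0,-0.4],"turn": [0,0,0]},
  {"slide": [0,0,-0.46],"turn": [0,0,0]},
], grip=-0.4)

```text
time_s: 50.05
tool_pos: [617.1, -63.7, 304.3]
ee_rot: [0.031, 1.0, -0.001, 0.003]
contact_force: [0.9, 0.1, 0.1]
grip_width: 59.8
grasp_force: 0.0
```

```bash
python3 - <<'E'
from h import *
s=manip.observe();print(s['tool_pos'])
for n in('wrist','scene'):
    p=shot(n,n+'5.png')
    print(n,wheel(p),grip_post(p),[ (d['conf'],ray(p,d['point'],100)) for d in manip.tip_of(p,'grip_top')[:1]])
E
```

```text
[617.10860367 -63.7102286  304.32939668]
wrist (array([ 604.38914693, -208.63650438]), np.float64(0.013377387283850399), 661) (array([ 611.8, -121.1,  102.2]), np.int64(1022)) [(0.61, array([615.07856401, -67.31058676, 100.        ]))]
scene (array([ 608.80281985, -206.2111695 ]), np.float64(0.028239924825261494), 35) (array([619.2, -68.2,  94.2]), np.int64(79)) [(0.82, array([616.04076318, -61.89034648, 100.        ]))]
```

View pics/scene5.png

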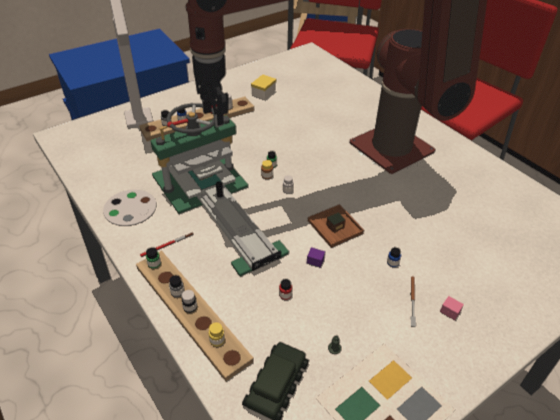

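```bash
python3 - <<'E'
from h import *
plan([(628.1,-172.8,300)],90)
E
```

```text
3 rows; from [615.8 -63.5 299.3] beta 86.4
{"slide": [-0.013, -0.072, -0.000], "turn": [0, 0, -0.06]},
{"slide": [-0.025, -0.144, -0.001], "turn": [0, 0, -0.12]},
{"slide": [-0.038, -0.217, -0.001], "turn": [0, 0, -0.12]},
```

>>> apply_moves([
  {"slide": [-0.01,-0.05,0],"turn": [0,0,-0.04]},
  {"slide": [-0.02,-0.11,0],"turn": [0,0,-0.08]},
  {"slide": [-0.03,-0.17,0],"turn": [0,0,-0.12]},
  {"slide": [-0.038,-0.217,0],"turn": [0,0,-0.12]},
  {"slide": [-0.038,-0.217,0],"turn": [0,0,-0.12]},
  {"slide": [-0.038,-0.217,0],"turn": [0,0,-0.12]},
  {"slide": [-0.038,-0.217,0],"turn": [0,0,-0.12]},
  {"slide": [-0.038,-0.217,0],"turn": [0,0,-0.12]},
  {"slide": [-0.038,-0.217,0],"turn": [0,0,-0.12]},
  {"slide": [-0.038,-0.217,0],"turn": [0,0,-0.12]},
], grip=1)

```text
time_s: 51.5
tool_pos: [628.0, -172.7, 299.4]
ee_rot: [-0.0, 1.0, -0.0, 0.0]
contact_force: [0.2, -0.1, -0.3]
grip_width: 0.0
grasp_force: 0.0
```

```bash
python3 - <<'E'
from h import *
s=manip.observe();p0=s['tool_pos'];print(s['ee_rot'],s['grip_width'],p0)
print(wheel(shot('wrist')))
circ(C,38,.987-.36*np.arange(0,9),214,p0)
E
```

```text
[-1.43969525e-04  9.99999987e-01 -2.59562859e-05  7.04643696e-05] 0.04240651323147608 [ 627.97208106 -172.70108851  299.42512011]
(array([ 607.44342758, -205.05988688]), np.float64(0.08430066990598055), 744)
[ {"slide": [0.000, 0.000, 0.171], "turn": [0, 0, 0]}, {"slide": [-0.020, -0.019, 0.171], "turn": [0, 0, 0]}, {"slide": [-0.032, -0.044, 0.171], "turn": [0, 0, 0]}, {"slide": [-0.034, -0.071, 0.171], "turn": [0, 0, 0]}, {"slide": [-0.027, -0.097, 0.171], "turn": [0, 0, 0]}, {"slide": [-0.011, -0.119, 0.171], "turn": [0, 0, 0]}, {"slide": [0.012, -0.134, 0.171], "turn": [0, 0, 0]}, {"slide": [0.039, -0.140, 0.171], "turn": [0, 0, 0]}, {"slide": [0.066, -0.136, 0.171], "turn": [0, 0, 0]}]
```

>>> apply_moves([
  {"slide": [0,0,0.1],"turn": [0,0,0]},
  {"slide": [0,0,0.171],"turn": [0,0,0]},
  {"slide": [-0.02,-0.019,0.171],"turn": [0,0,0]},
  {"slide": [-0.032,-0.044,0.171],"turn": [0,0,0]},
  {"slide": [-0.034,-0.071,0.171],"turn": [0,0,0]},
  {"slide": [-0.027,-0.097,0.171],"turn": [0,0,0]},
  {"slide": [-0.011,-0.119,0.171],"turn": [0,0,0]},
  {"slide": [0.012,-0.134,0.171],"turn": [0,0,0]},
  {"slide": [0.039,-0.14,0.171],"turn": [0,0,0]},
  {"slide": [0.066,-0.136,0.171],"turn": [0,0,0]},
])

```text
time_s: 52.8
tool_pos: [598.6, -243.2, 218.3]
ee_rot: [0.0, 1.0, -0.002, 0.005]
contact_force: [7.0, 0.0, 1.9]
grip_width: 0.2
grasp_force: 2.9
```

```bash
python3 - <<'E'
from h import *
s=manip.observe();p0=s['tool_pos'];a=np.arctan2(*(p0[:2]-C)[::-1]);print(p0,s['contact_force'],a,np.hypot(*(p0[:2]-C)))
print(wheel(shot('top')),wheel(shot('scene')))
circ(C,38,.987-.36*8-.36*np.arange(1,11),214,p0)
E
```

```text
[ 598.56782428 -243.23519058  218.26697524] [7.01898638 0.04534236 1.93269895] -1.7900643751369445 39.68538077322614
(array([ 607.50696734, -205.42169016]), 0, 0) (array([ 608.61758662, -204.17701202]), 0, 0)
[ {"slide": [0.031, 0.018, 0.009], "turn": [0, 0, 0]}, {"slide": [0.048, 0.039, 0.009], "turn": [0, 0, 0]}, {"slide": [0.058, 0.065, 0.009], "turn": [0, 0, 0]}, {"slide": [0.057, 0.092, 0.009], "turn": [0, 0, 0]}, {"slide": [0.047, 0.117, 0.009], "turn": [0, 0, 0]}, {"slide": [0.029, 0.138, 0.009], "turn": [0, 0, 0]}, {"slide": [0.005, 0.150, 0.009], "turn": [0, 0, 0]}, {"slide": [-0.022, 0.153, 0.009], "turn": [0, 0, 0]}, {"slide": [-0.048, 0.147, 0.009], "turn": [0, 0, 0]}, {"slide": [-0.071, 0.131, 0.009], "turn": [0, 0, 0]}]
```

```bash
python3 - <<'E'
from h import *
a=-1.893;p0=[C[0]+38*np.cos(a),C[1]+38*np.sin(a),214]
circ(C,38,a-.36*np.arange(1,10),214,p0)
E
```

```text
[ {"slide": [0.024, 0.013, 0.000], "turn": [0, 0, 0]}, {"slide": [0.042, 0.034, 0.000], "turn": [0, 0, 0]}, {"slide": [0.051, 0.059, 0.000], "turn": [0, 0, 0]}, {"slide": [0.051, 0.087, 0.000], "turn": [0, 0, 0]}, {"slide": [0.041, 0.112, 0.000], "turn": [0, 0, 0]}, {"slide": [0.022, 0.132, 0.000], "turn": [0, 0, 0]}, {"slide": [-0.002, 0.145, 0.000], "turn": [0, 0, 0]}, {"slide": [-0.029, 0.148, 0.000], "turn": [0, 0, 0]}, {"slide": [-0.055, 0.141, 0.000], "turn": [0, 0, 0]}]
```

>>> apply_moves([
  {"slide": [0.024,0.013,0],"turn": [0,0,0]},
  {"slide": [0.042,0.034,0],"turn": [0,0,0]},
  {"slide": [0.051,0.059,0],"turn": [0,0,0]},
  {"slide": [0.051,0.087,0],"turn": [0,0,0]},
  {"slide": [0.041,0.112,0],"turn": [0,0,0]},
  {"slide": [0.022,0.132,0],"turn": [0,0,0]},
  {"slide": [-0.002,0.145,0],"turn": [0,0,0]},
  {"slide": [-0.029,0.148,0],"turn": [0,0,0]},
  {"slide": [-0.055,0.141,0],"turn": [0,0,0]},
  {"slide": [-0.055,0.141,0],"turn": [0,0,0]},
])

```text
time_s: 54.15
tool_pos: [623.6, -170.9, 214.7]
ee_rot: [0.0, 1.0, -0.0, 0.001]
contact_force: [-0.3, 0.6, -1.0]
grip_width: -0.2
grasp_force: 0.1
```

```bash
python3 - <<'E'
from h import *
s=manip.observe();p0=s['tool_pos'];a=np.arctan2(*(p0[:2]-C)[::-1]);print(p0,s['contact_force'],a,np.hypot(*(p0[:2]-C)))
for n in('wrist','scene'): print(wheel(shot(n,n+'6.png')))
a=-1.893-.36*9
p0=[C[0]+38*np.cos(a),C[1]+38*np.sin(a),214];print(p0)
circ(C,38,a-.1*np.arange(1,9),214,p0)
E
```

```text
[ 623.62952167 -170.94585036  214.73678579] [-0.28624047  0.57298459 -1.02095219] 1.1154693831358717 37.36054256325337
(array([ 609.7823041 , -204.65312322]), np.float64(-0.598051196597009), 129)
(array([ 609.23049399, -206.44238272]), np.float64(-0.6234380178925656), 11)
[np.float64(622.7160951020896), np.float64(-169.8120944307254), 214]
[ {"slide": [-0.007, -0.003, 0.000], "turn": [0, 0, 0]}, {"slide": [-0.013, -0.008, 0.000], "turn": [0, 0, 0]}, {"slide": [-0.019, -0.012, 0.000], "turn": [0, 0, 0]}, {"slide": [-0.025, -0.018, 0.000], "turn": [0, 0, 0]}, {"slide": [-0.029, -0.023, 0.000], "turn": [0, 0, 0]}, {"slide": [-0.034, -0.030, 0.000], "turn": [0, 0, 0]}, {"slide": [-0.037, -0.036, 0.000], "turn": [0, 0, 0]}, {"slide": [-0.040, -0.043, 0.000], "turn": [0, 0, 0]}]
```

View pics/wrist6.png

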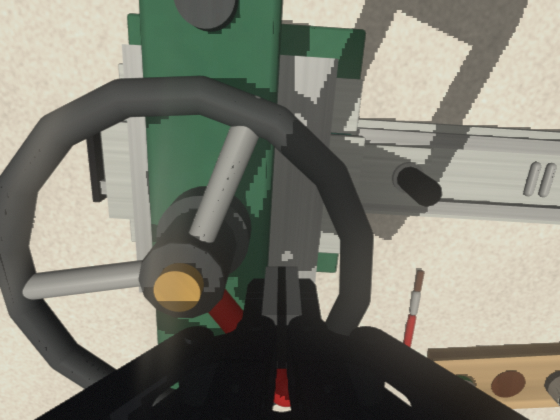

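>>> apply_moves([
  {"slide": [-0.007,-0.003,0],"turn": [0,0,0]},
  {"slide": [-0.013,-0.008,0],"turn": [0,0,0]},
  {"slide": [-0.019,-0.012,0],"turn": [0,0,0]},
  {"slide": [-0.025,-0.018,0],"turn": [0,0,0]},
  {"slide": [-0.029,-0.023,0],"turn": [0,0,0]},
  {"slide": [-0.033,-0.028,0],"turn": [0,0,0]},
  {"slide": [-0.033,-0.028,0],"turn": [0,0,0]},
  {"slide": [-0.033,-0.028,0],"turn": [0,0,0]},
  {"slide": [-0.033,-0.028,0],"turn": [0,0,0]},
  {"slide": [-0.033,-0.028,0],"turn": [0,0,0]},
])

```text
time_s: 55.5
tool_pos: [639.2, -184.7, 214.0]
ee_rot: [0.0, 1.0, -0.0, 0.0]
contact_force: [-0.3, 0.7, 0.1]
grip_width: 0.1
grasp_force: 0.2
```

>>> apply_moves([
  {"slide": [0.004,0.008,0],"turn": [0,0,0]},
  {"slide": [0.01,0.02,0],"turn": [0,0,0]},
  {"slide": [0.01,0.02,-0.04],"turn": [0,0,0]},
  {"slide": [0.01,0.02,-0.12],"turn": [0,0,0]},
  {"slide": [0.01,0.02,-0.17],"turn": [0,0,0]},
  {"slide": [0.01,0.08,-0.17],"turn": [0,0,0]},
  {"slide": [0.01,0.16,-0.17],"turn": [0,0,0]},
  {"slide": [0.01,0.22,-0.17],"turn": [0,0,0]},
  {"slide": [0.01,0.22,-0.17],"turn": [0,0,0]},
  {"slide": [0.01,0.22,-0.17],"turn": [0,0,0]},
])

```text
time_s: 56.75
tool_pos: [634.2, -75.0, 300.0]
ee_rot: [-0.0, 1.0, -0.0, 0.001]
contact_force: [0.1, -0.1, -0.1]
grip_width: -0.2
grasp_force: 0.0
```

```bash
python3 - <<'E'
from h import *
s=manip.observe();print(s['tool_pos'])
for n in('wrist','scene','top'): print(wheel(shot(n,n+'7.png')))
E
```

```text
[634.23658748 -74.96474985 300.04617432]
(array([ 605.05260915, -209.30697997]), np.float64(-0.15950695726627886), 898)
(array([ 607.4270949 , -205.57808205]), np.float64(-0.09869389331701386), 40)
(array([ 602.59229581, -213.04415737]), np.float64(-0.23462730809904633), 78)
```

View pics/wrist7.png

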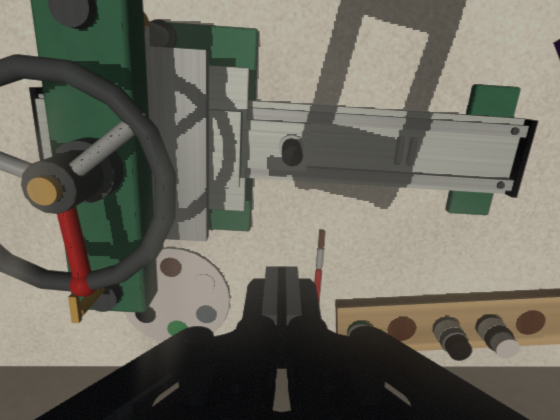

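The red spoke is about 0.15 rad short of the pointer: at (78,285) against the brass post at (76,305). A small final push is needed.

```bash
python3 - <<'E'
from h import *
p0=manip.observe()['tool_pos']
circ(C,38,[.9],300,p0);circ(C,38,[.9,.7,.6,.55,.5,.45,.41,.36],214,p0)
E
```

```text
[ {"slide": [0.006, -0.198, -0.002], "turn": [0, 0, 0]}]
[ {"slide": [0.006, -0.198, 0.170], "turn": [0, 0, 0]}, {"slide": [-0.004, -0.209, 0.170], "turn": [0, 0, 0]}, {"slide": [-0.009, -0.215, 0.170], "turn": [0, 0, 0]}, {"slide": [-0.011, -0.218, 0.170], "turn": [0, 0, 0]}, {"slide": [-0.013, -0.221, 0.170], "turn": [0, 0, 0]}, {"slide": [-0.015, -0.225, 0.170], "turn": [0, 0, 0]}, {"slide": [-0.016, -0.228, 0.170], "turn": [0, 0, 0]}, {"slide": [-0.017, -0.231, 0.170], "turn": [0, 0, 0]}]
```

>>> apply_moves([
  {"slide": [0.006,-0.08,0],"turn": [0,0,0]},
  {"slide": [0.006,-0.15,0],"turn": [0,0,0]},
  {"slide": [0.006,-0.198,0],"turn": [0,0,0]},
  {"slide": [0.006,-0.198,0.02],"turn": [0,0,0]},
  {"slide": [0.006,-0.198,0.09],"turn": [0,0,0]},
  {"slide": [0.006,-0.198,0.15],"turn": [0,0,0]},
  {"slide": [0.006,-0.198,0.17],"turn": [0,0,0]},
  {"slide": [0.006,-0.198,0.17],"turn": [0,0,0]},
  {"slide": [-0.004,-0.209,0.17],"turn": [0,0,0]},
  {"slide": [-0.009,-0.215,0.17],"turn": [0,0,0]},
])

```text
time_s: 58.15
tool_pos: [639.6, -182.6, 215.6]
ee_rot: [0.0, 1.0, -0.001, 0.001]
contact_force: [0.4, -0.4, -0.5]
grip_width: 0.1
grasp_force: 0.0
```

>>> apply_moves([
  {"slide": [-0.002,-0.003,0],"turn": [0,0,0]},
  {"slide": [-0.004,-0.006,0],"turn": [0,0,0]},
  {"slide": [-0.006,-0.009,0],"turn": [0,0,0]},
  {"slide": [-0.007,-0.012,0],"turn": [0,0,0]},
  {"slide": [-0.007,-0.014,0],"turn": [0,0,0]},
  {"slide": [-0.007,-0.014,0],"turn": [0,0,0]},
  {"slide": [-0.007,-0.014,0],"turn": [0,0,0]},
  {"slide": [-0.007,-0.014,0],"turn": [0,0,0]},
  {"slide": [-0.007,-0.014,0],"turn": [0,0,0]},
  {"slide": [-0.007,-0.014,0],"turn": [0,0,0]},
])

```text
time_s: 59.4
tool_pos: [642.0, -188.9, 213.8]
ee_rot: [-0.0, 1.0, 0.0, 0.0]
contact_force: [-1.4, 4.3, 1.8]
grip_width: 0.1
grasp_force: 2.1
```

>>> apply_moves([
  {"slide": [0.004,0.008,0],"turn": [0,0,0]},
  {"slide": [0.01,0.02,0],"turn": [0,0,0]},
  {"slide": [0.01,0.02,-0.04],"turn": [0,0,0]},
  {"slide": [0.01,0.02,-0.12],"turn": [0,0,0]},
  {"slide": [0.01,0.02,-0.17],"turn": [0,0,0]},
  {"slide": [0.03,0.08,-0.17],"turn": [0,0,0]},
  {"slide": [0.03,0.16,-0.17],"turn": [0,0,0]},
  {"slide": [0.03,0.232,-0.17],"turn": [0,0,0]},
  {"slide": [0.03,0.232,-0.17],"turn": [0,0,0]},
  {"slide": [0.03,0.232,-0.17],"turn": [0,0,0]},
])

```text
time_s: 60.65
tool_pos: [627.3, -73.5, 300.1]
ee_rot: [-0.0, 1.0, -0.001, 0.001]
contact_force: [0.1, -0.5, 0.2]
grip_width: 0.3
grasp_force: 0.0
```

```bash
python3 - <<'E'
from h import *
s=manip.observe();print(s['tool_pos'])
for n in('wrist','scene','top'):
    p=shot(n,n+'8.png');print(wheel(p),grip_post(p))
for b in boxes(p,'plinth1')+boxes(p,'done_plinth'): print(*b)
E
```

```text
[627.28495992 -73.51061062 300.07385069]
(array([ 605.05002516, -208.81563462]), np.float64(-0.04423895260425659), 865) (array([ 611.7, -121.8,   94.2]), np.int64(1090))
(array([ 607.42557221, -205.26816875]), np.float64(0.00085658499453428), 38) (array([619.4, -63. ,  95. ]), np.int64(66))
(array([ 592.50985138, -229.98082517]), np.float64(-0.38802241067251664), 89) (array([615.4, -62.6,  99.8]), np.int64(50))
0.79 [348. 557.] [33. 41.] 15 33 [188. 101. 121.]
0.75 [514. 245.] [31. 35.] 32 33 [105.  53. 123.]
0.62 [393. 180.] [30. 38.] 89 38 [62. 67. 57.]
```

View pics/wrist8.png

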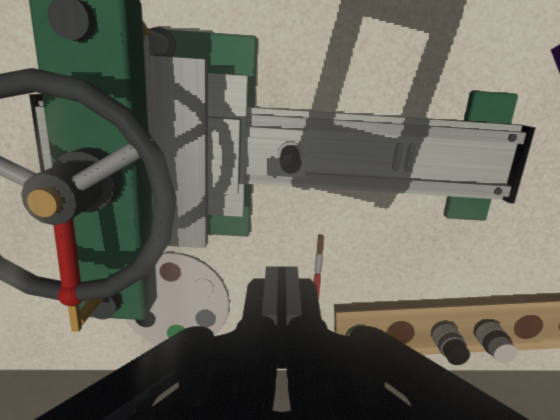

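The red spoke now lines up with the brass pointer, within about 0.04 rad. The grip post is at its start position, so the carrier is in the detent. I'm handing in.

```bash
python3 -c "
from workcell import manip
print(manip.finish_job())"
```

```text
the job is handed in; nothing more can be done
None
```

The job is handed in, but the hand-in call returned no verdict: the dark plinth stands in the tray, both pale plinths (the only two present) went in on the mat with the carrier in its press detent, and the wheel is one turn down, about 0.04 rad short of the pointer by camera; the clamping force itself was not measured.

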